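Load the welding slide with caps, crank it to the index clamp and trip its interlock

ROBOT

A 6-joint arm with a two-finger parallel gripper is mounted at the origin on the work surface. World frame = base frame: x ahead of the robot, y to its left, z up, the work surface at z = 0. Lengths are in mm, angles in rad, forces in N, time in s.
With the tool pointing down it reaches from about 300 to 775 mm from the base axis. Payload 14.6 kg.
Tool frame: the origin (TCP) lies midway between the tips of the shut fingers; the grasp point (between the pads) lies grasp_offset behind it (grasp_offset is the distance from the TCP to the grasp point, in mm); z points along the fingers, y is the line along which they close (so a half turn about z gives the same grasp; the last joint's range is limited). The gripper opens to 94 mm and grips with 3 to 60 N. Pads are 16 mm wide; open, the fingers measure 119 mm over their backs; the gripper's body (75 mm by 177 mm) begins 78 mm behind the grasp point.
Start: joints at [-1.315, 0.3, 1.521, -0, 1.321, -0.067], TCP at [174.466, -521.585, 205.446] pointing down, gripper open.
Joint ranges: [-3.03, 3.03], [-0.79, 2.21], [0.23, 2.52], [-1.04, 4.18], [0, 3.07], [-2.55, 2.55]. Speed limits (rad/s): [2.22, 2.22, 2.57, 3.14, 3.14, 3.14].

INTERFACE

Orientations are given as [roll, pitch, yaw] about the fixed x, y, z axes, in that order (R = Rz(yaw) Ry(pitch) Rx(roll)).
In Python, from cell import * gives the robot as it stands. The module is installed in compiled form; this text tells all that it offers.
- The arm moves only by the shell command python3 -m jog 'ROWS' [FORCE]. ROWS is JSON, a list of rows, each a list of 3 entries, a list of its own where there are three numbers: the finger opening in mm, from 0 to 94, then the shift along the tool's x, y, z in units of 50 mm (1.0 is 50 mm), then the turn about the tool's z in units of 180 degrees (1.0 is 180 degrees). In form: [[fingers, [dx, dy, dz], twist], ...]. A call has 1 to 20 rows; each row shifts and turns the commanded pose from where the row before left it, along the tool's axes as they then stand; what a row does not reach is not made up. A row lasts 1/10 s, in which the tool goes at most 50 mm and 8.59 degrees, less where a joint would pass 70% of its speed; a pose out of reach is approached as far as the arm can. A call with a number of a shift or a turn outside -1 to 1 is refused whole. A call with a gripper value outside its range is refused whole. The fingers move at their own pace and stop on an object; FORCE is the grip in N (left out, the last holds). Time passes only in rows, so rows that do not move let the fingers close. It gives the time, the measured TCP pose, the force, the opening and the grip force at its end, in the units of the state.
- read_state(): the state, without advancing time (a new reading comes with each control period).
- camera(name): name is "scene" or "top"; returns the picture (480x640x3 uint8, red, green, blue); there is no depth.
- calibration(name): a dict with "mtx" (3x3 intrinsics, pixels), "cam_to_world" (4x4, takes a point from camera to world coordinates). Camera axes: x right, y down, z forward; pixel columns grow to the right and rows downward; lengths in mm; the calibration is good to about 2 mm. A picture is of the moment at which its call begins. calibration takes no time and is no camera call.
- sign_off(): hands the job in; it is judged then, once.
Trained networks look in the newest picture that a camera, given by its name, has taken for a name from the list of things; names that differ only in an ending like _2 or _b are one class to them, and where a whole thing is asked for, a point or a joint stands for the part that bears it (a point fixed in the world has none). Each returns a list of dicts, best first, with "conf" (0 to 1); they miss things now and then, are a little off and sometimes report something else, mostly with a low value. They report only what shows in the picture. A call takes as long as a camera call. They do not tell look-alikes from the thing itself.
- regions_of(camera, query): "pixels" (480x640 bool, what is visible of it) and "rect" ([centre column, centre row, width, height] in pixels, round what is visible of it).
The state is a dict: "clock": time; "joints": joint angles; "qd": joint speeds; "effort": joint torques, N m; "eef_pos": TCP position; "eef_rot": TCP orientation; "wrist_force": force on the tool from outside, world axes, zero at the start; "moment": the same for the moment, N m; "finger_gap": finger opening in mm; "finger_force": force on a finger pad.
Only numpy, scipy, OpenCV 4.12 (cv2) and the standard library are available. Lean on these libraries where they do the work, as an engineer would, in place of code of your own. Each camera call takes 0.05 s, during which the arm holds its last target. There are 200 camera calls.

TASK

Put every square metal cap that lies on the bench open end down over a brass post of the sliding table, one to a post and fully down on the table. Then turn the handwheel, taking fresh grips as needed, until the table's yellow pointer lines up with the red index clamp, and last push the interlock switch's roller arm over until it clicks and let it spring back. Leave the hammer and the green can where they are.

Things in the scene. Friction and masses are not known exactly. Their poses are not given: they have to be found in the camera images.
- cap1: loose bare-metal cap: square tube 44 x 44 mm, 80 mm long, walls 3 mm, one end open (38 x 38 mm mouth, 76 mm deep), the other closed flat; 0.13 to 0.22 kg. Starts lying on a flat side, open end to the left or right. Origin: centre of the side it starts on; own +x points out of the open end, own z up as it starts. May be absent
- cap1_mouth (a point): centre of the open end of cap1, in the plane of its rim
- cap1_end (a point): centre of the outer face of the closed end of cap1, 80 mm from its mouth centre; x axis as the cap's
- cap2: loose bare-metal cap: square tube 44 x 44 mm, 80 mm long, walls 3 mm, one end open (38 x 38 mm mouth, 76 mm deep), the other closed flat; 0.13 to 0.22 kg. Starts lying on a flat side, open end to the left or right. Origin: centre of the side it starts on; own +x points out of the open end, own z up as it starts. May be absent
- cap2_mouth (a point): centre of the open end of cap2, in the plane of its rim
- cap2_end (a point): centre of the outer face of the closed end of cap2, 80 mm from its mouth centre; x axis as the cap's
- cap3: loose bare-metal cap: square tube 44 x 44 mm, 80 mm long, walls 3 mm, one end open (38 x 38 mm mouth, 76 mm deep), the other closed flat; 0.13 to 0.22 kg. Starts lying on a flat side, open end to the left or right. Origin: centre of the side it starts on; own +x points out of the open end, own z up as it starts. May be absent
- cap3_mouth (a point): centre of the open end of cap3, in the plane of its rim
- cap3_end (a point): centre of the outer face of the closed end of cap3, 80 mm from its mouth centre; x axis as the cap's
- post1_foot (a point): foot of an upright brass post, 18 mm diameter, domed tip 58 mm above this point, on the sliding table's flat top (50 mm above the bench). Three alike stand 90 mm apart along y; any cap fits any post. Frame: y = the way the table slides, x = to the far side of the slide, z up. Table 92 (x) by 262 mm (y), on a blue bed 130 by 440 mm
- post2_foot (a point): foot of an upright brass post, 18 mm diameter, domed tip 58 mm above this point, on the sliding table's flat top (50 mm above the bench). Three alike stand 90 mm apart along y; any cap fits any post. Frame: y = the way the table slides, x = to the far side of the slide, z up. Table 92 (x) by 262 mm (y), on a blue bed 130 by 440 mm
- post3_foot (a point): foot of an upright brass post, 18 mm diameter, domed tip 58 mm above this point, on the sliding table's flat top (50 mm above the bench). Three alike stand 90 mm apart along y; any cap fits any post. Frame: y = the way the table slides, x = to the far side of the slide, z up. Table 92 (x) by 262 mm (y), on a blue bed 130 by 440 mm
- wheel_center (a point): centre of the handwheel, on its vertical axis, level with the middle of its rim, 103 mm above the bench. Rim: round black bar 14 mm thick, 55 mm mean radius. Hub and three spokes lie 21 mm or more lower, joined to the rim by uprights right under the bar, so fingers can straddle the rim anywhere, tips up to 20 mm below this point. No crank handle; 90 x 90 x 45 mm gearbox under it
- handwheel (a joint): handwheel angle in rad, growing anticlockwise seen from above; turns with 2 to 3 N at the rim and stays where it is left. A rack moves the sliding table 12 mm along +y of the post frames per +1 rad. Range -0.3 to 7.5
- pointer (a point): tip of the yellow pointer (8 mm wide, its centre line counts) on the far side of the sliding table; it travels with the table along the scale rail
- clamp: red index clamp, 8 mm wide along its own y (the slide's direction), fixed on the aluminium scale rail at the far side of the slide; its centre line is the setting for the pointer. Origin: under its centre; y as that of the post frames. It is set at a different place each time, 40 to 70 mm in +y from the pointer
- switch_arm (a joint): angle in rad of the interlock switch's sprung roller arm: 0 = upright at rest; it swings one way only, towards +y of the switch_pivot frame, clicks at 0.45 and meets its stop at 0.95; the spring takes about 3 N at the roller at the click and brings it back to 0 when let go
- roller (a point): centre of the red roller, 20 mm diameter and 12 mm wide (width along x of its frame), at the tip of the arm, 55 mm from the pivot; about 145 mm above the bench at rest
- switch_pivot (a point): pivot of the roller arm, 90 mm above the bench, on the robot-facing (-x) face of the grey switch housing (34 x 42 mm, top at 110 mm); y is the way the arm is pushed, z up
- hammer: bystander: hammer lying on the bench at the right, to be left alone
- spray_can: bystander: green can, 56 mm diameter, 150 mm high, to be left alone
Mind the look-alikes: they are no part of the job. What is shaped like the cap3 but orange is not meant. Of the things that look like the part that bears switch_arm, the smaller one is meant.

How it is judged (in metres and radians):
On the way, in this order (a step that is already met when the one before it is completed fails the run):
1. every cap is open end down over a post, fully down on the table (((horizontal distance between cap1_mouth and post1_foot below 0.018 m and z of cap1_mouth in the frame of post1_foot below 0.007 m and z of cap1_end in the frame of post1_foot above 0.074 m) or (horizontal distance between cap1_mouth and post2_foot below 0.018 m and z of cap1_mouth in the frame of post2_foot below 0.007 m and z of cap1_end in the frame of post2_foot above 0.074 m) or (horizontal distance between cap1_mouth and post3_foot below 0.018 m and z of cap1_mouth in the frame of post3_foot below 0.007 m and z of cap1_end in the frame of post3_foot above 0.074 m)) and ((horizontal distance between cap2_mouth and post1_foot below 0.018 m and z of cap2_mouth in the frame of post1_foot below 0.007 m and z of cap2_end in the frame of post1_foot above 0.074 m) or (horizontal distance between cap2_mouth and post2_foot below 0.018 m and z of cap2_mouth in the frame of post2_foot below 0.007 m and z of cap2_end in the frame of post2_foot above 0.074 m) or (horizontal distance between cap2_mouth and post3_foot below 0.018 m and z of cap2_mouth in the frame of post3_foot below 0.007 m and z of cap2_end in the frame of post3_foot above 0.074 m)) and ((horizontal distance between cap3_mouth and post1_foot below 0.018 m and z of cap3_mouth in the frame of post1_foot below 0.007 m and z of cap3_end in the frame of post1_foot above 0.074 m) or (horizontal distance between cap3_mouth and post2_foot below 0.018 m and z of cap3_mouth in the frame of post2_foot below 0.007 m and z of cap3_end in the frame of post2_foot above 0.074 m) or (horizontal distance between cap3_mouth and post3_foot below 0.018 m and z of cap3_mouth in the frame of post3_foot below 0.007 m and z of cap3_end in the frame of post3_foot above 0.074 m)) and linear speed of each of cap1, cap2, cap3 below 0.02 m/s), for 0.2 s.
2. the pointer is in line with the index clamp (y of pointer in the frame of clamp between -0.003 and 0.003 m), for 0.2 s.
3. the roller arm is pushed over to its click, with the pointer still in line (all of step 2 and value of joint switch_arm above 0.45 rad), for 0.05 s.
At the end, for the whole second after the job is handed in: Each cap is open end down on a post (mouth within 18 mm of its axis, rim within 7 mm of the table) and at rest; pointer within 3 mm of the clamp's centre line; roller arm pushed past its click (0.45 rad) after that, then back below 0.1 rad (all of step 1 and all of step 2 and value of joint switch_arm below 0.1 rad); the robot touches nothing.
It fails at once if the hammer is moved more than 3 cm (distance of hammer from where it was at the start of the episode above 0.03 m).
It fails at once if the spray can is moved more than 3 cm (distance of spray_can from where it was at the start of the episode above 0.03 m).
Of cap1, cap2, cap3 only 2 to 3 are there at a start; the rules pass over those that are not, and their reading is None.
At some moment in a run one of cap1, cap2, cap3 may be knocked a few centimetres aside while the robot is not near it.
It also fails if it takes over 200 s, if anything falls off the work surface, if the arm or the gripper's body presses on something with over 40 N, if the wrist force passes 120 N, or if a joint passes its speed limit or range.

## Working session

There is one attempt and no reset: what is moved stays moved. The work goes in short steps, Python scripts to look and compute and a shell command to move; the robot and the scene stay as the last step left them, time stands still between calls to the robot, and variables do not carry over. Pictures are saved under pics/ and viewed, at most 14 in all, crops included, and the job is handed in when it is done.

```bash
mkdir -p pics; python3 - <<'E'
from cell import *
import cv2
for n in("scene","top"):
    cv2.imwrite(f"pics/{n}0.png",camera(n)[:,:,::-1]); c=calibration(n); print(n,c["mtx"].tolist(),c["cam_to_world"].round(3).tolist() if hasattr(c["cam_to_world"],'round') else c["cam_to_world"])
s=read_state(); print(s)
E
```

```text
scene [[473.92812421808236, 0.0, 309.3173880844824], [0.0, 473.92812421808236, 237.5675252325263], [0.0, 0.0, 1.0]] [[0.291, 0.69, -0.663, 1190.364], [0.957, -0.214, 0.197, -115.601], [-0.005, -0.692, -0.722, 820.935], [0.0, 0.0, 0.0, 1.0]]
top [[524.2542985283214, 0.0, 308.4058966439791], [0.0, 524.2542985283214, 243.47104917378493], [0.0, 0.0, 1.0]] [[-0.024, -0.996, 0.085, 420.903], [-1.0, 0.023, -0.005, 69.007], [0.003, -0.085, -0.996, 1510.792], [0.0, 0.0, 0.0, 1.0]]
{'clock': 0.1, 'joints': array([-1.31460641e+00,  3.00402557e-01,  1.52146015e+00, -1.51190111e-05,
        1.32069458e+00, -6.65832049e-02]), 'qd': array([-0.00202868, -0.00136994, -0.00082065, -0.00019089, -0.00176049,
        0.00042574]), 'effort': array([ 1.63086112e-03, -5.32647514e+01, -3.53283727e+01,  7.09871692e-02,
        2.35209282e-02, -6.51828577e-05]), 'eef_pos': array([ 174.4076098 , -521.39334867,  204.97508415]), 'eef_rot': array([-3.14062918e+00, -4.95685743e-05,  3.22776849e-01]), 'wrist_force': array([0.25082773, 0.38490715, 0.25837775]), 'moment': array([-0.00665718,  0.0266964 , -0.00347295]), 'finger_force': 0.0, 'finger_gap': 94.06718945997034}
```

View pics/scene0.png

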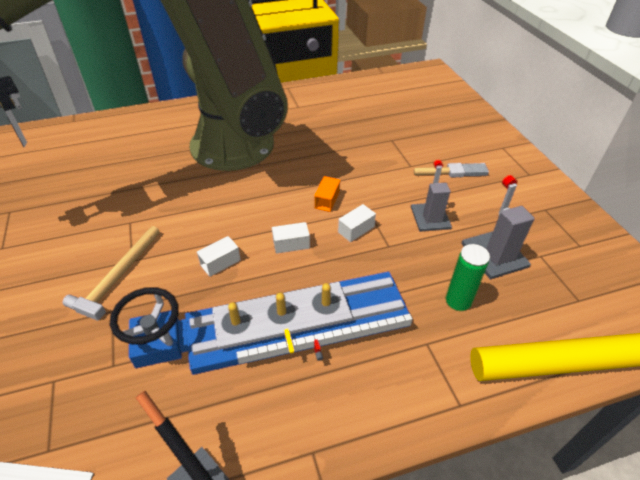

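View pics/top0.png

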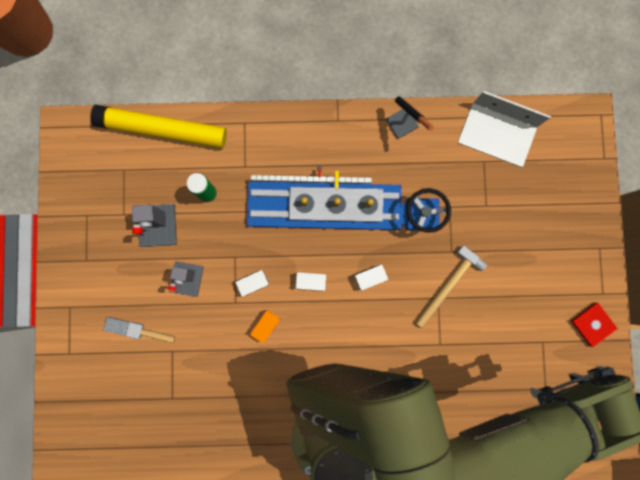

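The top view shows three bare-metal caps at about (252,283), (311,282) and (371,277), and an orange look-alike at (264,326). There are two switches, a small one at (185,280) and a bigger one at (150,222). The pointer is at (337,180), the clamp at (319,173) and the wheel at (428,210).

The smaller switch is the one meant. I'll measure next and make an enlarged crop to see the open ends and the two switches.

```bash
cat > h.py <<'E'
from cell import *
import numpy as np, cv2
def w(cam,px,z):
    c=calibration(cam);M=np.array(c["cam_to_world"]);K=np.array(c["mtx"])
    d=M[:3,:3]@np.linalg.inv(K)@np.array([px[0],px[1],1.]);o=M[:3,3]
    return (o+d*(z-o[2])/d[2]).round(1)
def p(cam,X):
    c=calibration(cam);M=np.array(c["cam_to_world"]);K=np.array(c["mtx"])
    q=K@(M[:3,:3].T@(np.array(X,float)-M[:3,3]));return (q[:2]/q[2]).round(1)
def find(cam,q,z,cmin=.3):
    out=[]
    for r in regions_of(cam,q):
        if r["conf"]<cmin: continue
        ys,xs=np.nonzero(r["pixels"])
        pts=np.array([w(cam,a,z)[:2] for a in zip(xs,ys)],np.float32)
        R=cv2.minAreaRect(pts)
        out.append((round(float(r["conf"]),2),np.round(r["rect"]).tolist(),"centroid",pts.mean(0).round(1).tolist(),"box",np.round(R[0],1).tolist(),np.round(R[1],1).tolist(),round(R[2],1)))
    return out
def st():
    s=read_state();print("t",round(s["clock"],2),"tcp",np.round(s["eef_pos"],1),"rot",np.round(s["eef_rot"],3),"gap",round(s["finger_gap"],1),"F",np.round(s["wrist_force"],1),"j",np.round(s["joints"],2))
E
cat > a.py <<'E'
from h import *
a=camera("scene");b=camera("top")
try: print("go",grasp_offset)
except Exception as e: print(e)
for q,z in(("cap1",44),("handwheel",103),("pointer",50),("clamp",60),("switch_arm",110),("roller",145),("post1_foot",50),("spray_can",150)):
    for x in find("top",q,z): print(q,x)
A=cv2.resize(a[195:285,180:400],(800,327),interpolation=3);B=cv2.resize(a[150:285,390:540],(300,270),interpolation=3);C=cv2.resize(b[160:240,240:460],(500,182),interpolation=3)
D=np.zeros((600,800,3),np.uint8);D[:327]=A;D[327:597,:300]=B;D[327:509,300:]=C
cv2.imwrite("pics/crop0.png",D[:,:,::-1])
E
python3 a.py
```

```text
go 18.8
cap1 (0.91, [370.0, 279.0, 36.0, 26.0], 'centroid', [447.79998779296875, -110.5999984741211], 'box', [447.7, -110.5], [44.9, 85.6], 21.7)
cap1 (0.82, [251.0, 286.0, 33.0, 25.0], 'centroid', [439.3999938964844, 221.6999969482422], 'box', [439.7, 221.6], [44.1, 81.4], 24.0)
cap1 (0.81, [264.0, 327.0, 32.0, 34.0], 'centroid', [319.0, 188.0], 'box', [319.2, 187.8], [46.3, 84.9], 52.9)
cap1 (0.62, [314.0, 281.0, 32.0, 15.0], 'centroid', [441.20001220703125, 58.20000076293945], 'box', [441.2, 57.4], [83.6, 44.6], 84.3)
cap1 (0.42, [202.0, 189.0, 35.0, 28.0], 'centroid', [712.7999877929688, 360.29998779296875], 'box', [712.8, 360.7], [97.6, 56.1], 43.9)
handwheel (0.62, [426.0, 212.0, 49.0, 45.0], 'centroid', [625.0, -262.0], 'box', [625.2, -264.5], [121.2, 122.6], 24.9)
handwheel (0.55, [374.0, 277.0, 34.0, 24.0], 'centroid', [446.6000061035156, -102.9000015258789], 'box', [446.4, -102.7], [40.7, 78.8], 21.3)Traceback (most recent call last):
  File "a.py", line 6, in <module>
    for x in find("top",q,z): print(q,x)
             ~~~~^^^^^^^^^^^
  File "h.py", line 15, in find
    pts=np.array([w(cam,a,z)[:2] for a in zip(xs,ys)],np.float32)
                  ~^^^^^^^^^
  File "h.py", line 4, in w
    c=calibration(cam);M=np.array(c["cam_to_world"]);K=np.array(c["mtx"])
ValueError: time passes only in moves, steps and waits
```

```bash
sed -i 's/^import numpy as np, cv2/import numpy as np, cv2, functools\ncalibration=functools.lru_cache(None)(calibration)/' h.py
sed -i 's/("cap1",44),/("cap1",44),/' a.py; python3 a.py
```

```text
go 18.8
cap1 (0.95, [266.0, 328.0, 28.0, 30.0], 'centroid', [319.5, 185.60000610351562], 'box', [319.0, 185.4], [45.0, 81.9], 54.3)
cap1 (0.82, [374.0, 276.0, 32.0, 31.0], 'centroid', [447.8999938964844, -111.80000305175781], 'box', [448.1, -110.9], [47.5, 85.1], 21.0)
cap1 (0.62, [252.0, 284.0, 33.0, 24.0], 'centroid', [439.79998779296875, 218.89999389648438], 'box', [438.8, 218.8], [45.1, 83.5], 24.2)
cap1 (0.56, [312.0, 281.0, 29.0, 17.0], 'centroid', [441.1000061035156, 58.20000076293945], 'box', [441.0, 57.9], [79.9, 43.8], 84.6)
handwheel (0.79, [427.0, 211.0, 47.0, 44.0], 'centroid', [624.5, -263.5], 'box', [625.1, -265.8], [122.2, 120.6], 87.9)
pointer (0.9, [337.0, 196.0, 93.0, 53.0], 'centroid', [656.7999877929688, -18.700000762939453], 'box', [678.4, -19.4], [260.7, 137.8], 87.3)
pointer (0.59, [426.0, 212.0, 46.0, 44.0], 'centroid', [629.5999755859375, -277.3999938964844], 'box', [631.4, -278.4], [126.8, 128.0], 88.0)
clamp (0.31, [312.0, 282.0, 29.0, 20.0], 'centroid', [440.70001220703125, 57.5], 'box', [439.7, 58.4], [80.1, 46.9], 88.6)
switch_arm (0.45, [138.0, 232.0, 10.0, 7.0], 'centroid', [590.2999877929688, 519.0], 'box', [590.5, 515.9], [37.7, 21.7], 88.6)
roller (0.48, [175.0, 288.0, 8.0, 8.0], 'centroid', [432.29998779296875, 417.3999938964844], 'box', [432.8, 417.3], [15.5, 18.1], -0.0)
roller (0.42, [141.0, 231.0, 18.0, 8.0], 'centroid', [586.5, 505.6000061035156], 'box', [586.3, 503.5], [39.4, 21.2], 88.7)
post1_foot (0.59, [336.0, 201.0, 92.0, 45.0], 'centroid', [656.0, -18.299999237060547], 'box', [667.3, -17.7], [261.8, 119.5], 87.9)
spray_can (0.56, [202.0, 189.0, 33.0, 29.0], 'centroid', [691.7000122070312, 339.6000061035156], 'box', [691.7, 339.5], [86.9, 52.0], 43.9)
```

View pics/crop0.png

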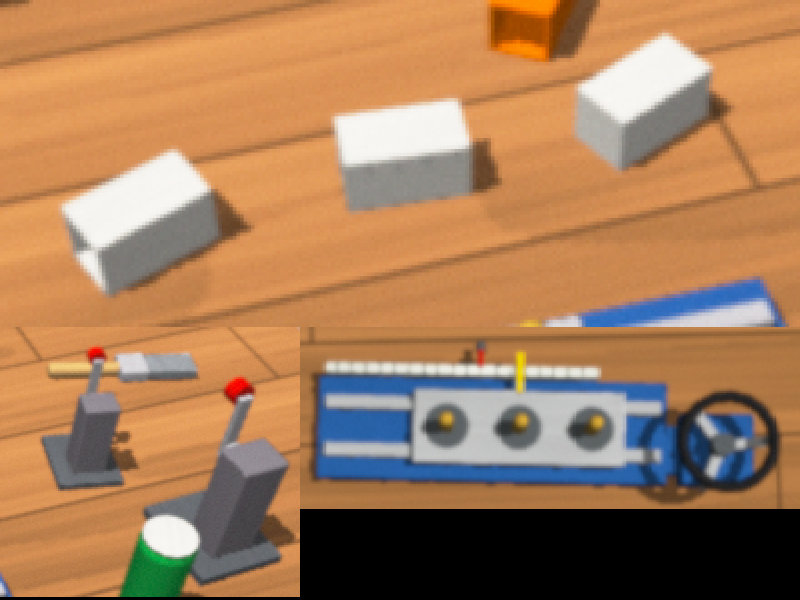

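The crop shows cap A (scene 218,255) with its mouth at its left (-y) end, and cap C (357,223) with a closed face on the left, so its mouth is at +y. The small switch is at scene (435,205), with its roller at (437,163). It is clearly smaller than the one at (510,230), so it is the one meant. Cap B's open end isn't clear, so I'll zoom in on it.

```bash
python3 - <<'E'
from h import *
a=camera("scene")
b=np.mean([camera("scene").astype(float) for _ in range(6)],0).astype(np.uint8)
A=cv2.resize(b[218:256,266:316],(800,600),interpolation=cv2.INTER_CUBIC)
cv2.imwrite("pics/crop1.png",A[:,:,::-1])
# expected corners of B
u=np.array([.094,.995]);v=np.array([.995,-.094]);c=np.array([441,58.])
for s in(-1,1):
  for t in(-1,1):
    for z in(0,44): print(s,t,z,(p("scene",[*(c+s*40*u+t*22*v),z])-[266,218])*[16,15.8])
print("scene roller", [(x[0],x[1]) for x in find("scene","roller",145)],[(x[0],x[1]) for x in find("scene","switch_arm",145)])
h=cv2.cvtColor(b,cv2.COLOR_RGB2HSV);m=((h[:,:,1]>170)&(h[:,:,2]>90)&((h[:,:,0]<6)|(h[:,:,0]>174))).astype(np.uint8)
n,l,s,c=cv2.connectedComponentsWithStats(m);print("red scene",[(s[i,4],c[i].round(1)) for i in range(1,n) if s[i,4]>15])
m=((h[:,:,1]>170)&(h[:,:,2]>150)&(h[:,:,0]>26)&(h[:,:,0]<33)).astype(np.uint8)
n,l,s,c=cv2.connectedComponentsWithStats(m);print("yel scene",[(s[i],c[i].round(1)) for i in range(1,n) if s[i,4]>15])
b=np.mean([camera("top").astype(float) for _ in range(6)],0).astype(np.uint8)
h=cv2.cvtColor(b,cv2.COLOR_RGB2HSV);m=((h[:,:,1]>150)&(h[:,:,2]>90)&((h[:,:,0]<6)|(h[:,:,0]>174))).astype(np.uint8)
n,l,s,c=cv2.connectedComponentsWithStats(m);print("red top",[(s[i,4],c[i].round(1)) for i in range(1,n) if s[i,4]>6])
m=((h[:,:,1]>170)&(h[:,:,2]>120)&(h[:,:,0]>26)&(h[:,:,0]<33)).astype(np.uint8)
n,l,s,c=cv2.connectedComponentsWithStats(m);print("yel top",[(s[i],c[i].round(1)) for i in range(1,n) if s[i,4]>6])
# wheel circle
m=(b[180:245,390:465].max(2)<60).astype(np.uint8)
ys,xs=np.nonzero(m);print("wheel ell",cv2.minEnclosingCircle(np.c_[xs+390,ys+180].astype(np.float32)))
m=((h[:,:,0]>15)&(h[:,:,0]<26)&(h[:,:,1]>150))[190:215,290:390].astype(np.uint8)
n,l,s,c=cv2.connectedComponentsWithStats(m);print("brass top",[(s[i],(c[i]+[290,190]).round(1)) for i in range(1,n) if s[i,4]>6])
E
```

```text
-1 -1 0 [ 84.8  336.54]
-1 -1 44 [ 65.6  131.14]
-1 1 0 [128.   548.26]
-1 1 44 [110.4  342.86]
1 -1 0 [609.6  259.12]
1 -1 44 [604.8   53.72]
1 1 0 [667.2  467.68]
1 1 44 [664.  260.7]
scene roller [(0.88, [512.0, 192.0, 17.0, 34.0]), (0.65, [438.0, 170.0, 11.0, 25.0]), (0.58, [285.0, 317.0, 140.0, 72.0])] [(0.58, [509.0, 193.0, 14.0, 31.0]), (0.53, [283.0, 316.0, 138.0, 73.0]), (0.49, [439.0, 172.0, 8.0, 22.0])]
red scene [(np.int32(37), array([437.5, 162.7])), (np.int32(104), array([508.5, 180.3])), (np.int32(56), array([316.6, 346.1]))]
yel scene [(array([254,   5,  10,   8,  58], dtype=int32), array([258.3,   8.5])), (array([280,   5,  20,   5,  48], dtype=int32), array([289.2,   6.8])), (array([289,  11,  29,  10, 135], dtype=int32), array([303.3,  15.1])), (array([316,  11,  19,   8,  89], dtype=int32), array([324.7,  15. ])), (array([258,  17,   8,  10,  38], dtype=int32), array([261.7,  21. ])), (array([285, 329,   8,  22,  76], dtype=int32), array([288.6, 340. ])), (array([ 480,  337,  160,   36, 3410], dtype=int32), array([559.9, 354.1]))]
red top [(np.int32(11), array([319.1, 172.4])), (np.int32(427), array([  1.5, 263.8])), (np.int32(470), array([ 33.6, 269.7])), (np.int32(64), array([137.3, 230.1])), (np.int32(29), array([172. , 288.3])), (np.int32(973), array([594.1, 324.4]))]
yel top [(array([106, 112, 116,  26, 775], dtype=int32), array([165.3, 124.6])), (array([336, 176,   2,  10,  17], dtype=int32), array([336.4, 179.9]))]
wheel ell ((424.5, 212.0), 25.224096298217773)
brass top [(array([12,  8,  5,  7, 30], dtype=int32), array([303.9, 200.9])), (array([44,  9,  6,  7, 31], dtype=int32), array([336.5, 201.7])), (array([76,  9,  7,  7, 32], dtype=int32), array([369.3, 202.4]))]
```

View pics/crop1.png

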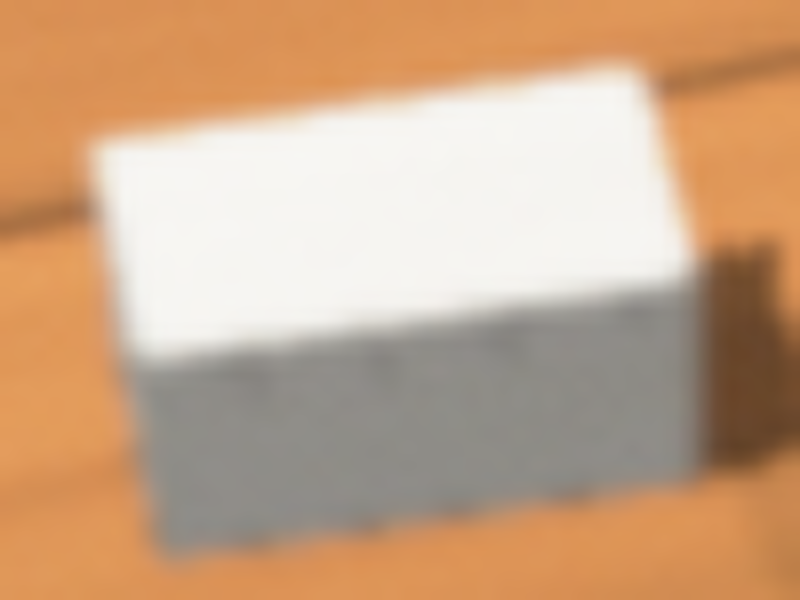

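The zoom of cap B shows only its top and front faces, so its open end stays unknown. I'll settle that when I lift it. Cap A comes first: its mouth is towards -y, so I grip it near the closed end with tool yaw 111.5°.

```bash
cat >> h.py <<'E'
def go(x,y,z,yaw):
    s=read_state();P=s["eef_pos"];y0=np.degrees(s["eef_rot"][2]);dy=(yaw-y0+180)%360-180
    a=np.radians(yaw);d=np.array([x,y,z])-P
    st();print("twist %.4f (%.1f rows)"%(-dy/180,abs(dy)/8.59),"then shift",(np.array([d[0]*np.cos(a)+d[1]*np.sin(a),d[0]*np.sin(a)-d[1]*np.cos(a),-d[2]])/50).round(3))
E
python3 - <<'E'
from h import *
go(437,-83,5,111.5)
print("posts",[w("top",q,104) for q in((303.9,200.9),(336.5,201.7),(369.3,202.4))])
print("roller",w("top",(172,288.3),148),w("scene",(437.5,162.7),145))
for z in (50,60): print("pointer",w("top",(336.4,179.9),z),w("scene",(288.6,340),z))
for z in (50,60,70): print("clamp",w("top",(319.1,172.4),z),w("scene",(316.6,346.1),z))
E
```

```text
t 1.6 tcp [ 174.5 -521.6  205.5] rot [-3.142 -0.     0.323] gap 93.9 F [-0.1 -0.3 -0.5] j [-1.31  0.3   1.52  0.    1.32 -0.07]
twist -0.5167 (10.8 rows) then shift [6.237 8.1   4.009]
posts [array([657.5,  71.4, 104. ]), array([653.2, -16.9, 104. ]), array([ 649.3, -105.8,  104. ])]
roller [429.5 417.9 148. ] [427.5 423.5 145. ]
pointer [724.4 -21.7  50. ] [724.4 -18.8  50. ]
pointer [722.3 -21.1  60. ] [730.5 -20.   60. ]
clamp [747.1  26.7  50. ] [752.1  27.3  50. ]
clamp [744.8  27.   60. ] [757.8  25.4  60. ]
clamp [742.6  27.2  70. ] [763.5  23.6  70. ]
```

```bash
python3 -m jog '[[94,[0,0,0],-0.047],[94,[0,0,0],-0.047],[94,[0,0,0],-0.047],[94,[0,0,0],-0.047],[94,[0,0,0],-0.047],[94,[0,0,0],-0.047],[94,[0,0,0],-0.047],[94,[0,0,0],-0.047],[94,[0,0,0],-0.047],[94,[0,0,0],-0.047],[94,[0,0,0],-0.047]]' 3 && python3 -m jog '[[94,[0.4455,0.5786,0],0],[94,[0.4455,0.5786,0],0],[94,[0.4455,0.5786,0],0],[94,[0.4455,0.5786,0],0],[94,[0.4455,0.5786,0],0],[94,[0.4455,0.5786,0],0],[94,[0.4455,0.5786,0],0],[94,[0.4455,0.5786,0],0],[94,[0.4455,0.5786,0],0],[94,[0.4455,0.5786,0],0],[94,[0.4455,0.5786,0],0],[94,[0.4455,0.5786,0],0],[94,[0.4455,0.5786,0],0],[94,[0.4455,0.5786,0],0],[94,[0,0,0],0]]'; python3 -c "
from h import *
go(437,-83,5,111.5)"
```

```text
clock: 2.7
eef_pos: [174.5, -521.6, 205.4]
eef_rot: [3.142, -0.0, 1.953]
wrist_force: [-0.3, -0.0, 0.7]
finger_gap: 94.2
finger_force: 0.0
clock: 4.2
eef_pos: [437.8, -80.1, 205.5]
eef_rot: [3.141, -0.0, 1.95]
wrist_force: [0.3, -0.9, -0.1]
finger_gap: 94.3
finger_force: 0.0
t 4.2 tcp [437.8 -80.1 205.5] rot [ 3.141 -0.     1.95 ] gap 94.3 F [ 0.3 -0.9 -0.1] j [-0.26  0.06  1.8   0.    1.28 -0.64]
twist 0.0014 (0.0 rows) then shift [-0.049 -0.037  4.009]
```

```bash
python3 -m jog '[[94,[-0.049,-0.037,0.6],0],[94,[0,0,0.6],0],[94,[0,0,0.6],0],[94,[0,0,0.6],0],[94,[0,0,0.6],0],[94,[0,0,0.5],0],[94,[0,0,0.3],0],[94,[0,0,0.2],0],[94,[0,0,0],0],[20,[0,0,0],0],[20,[0,0,0],0],[20,[0,0,0],0],[20,[0,0,0],0],[20,[0,0,0],0],[20,[0,0,0],0],[20,[0,0,0],0],[20,[0,0,0],0]]' 3 && python3 -m jog '[[20,[0,0,-0.1],0],[20,[0,0,-0.2],0],[20,[0,0,-0.2],0],[20,[0,0,-0.2],0],[20,[0,0,-0.2],0],[20,[0,0,-0.2],0],[20,[0,0,-0.2],0],[20,[0,0,0],0]]'; python3 -c "
from h import *
a=camera('scene');cv2.imwrite('pics/s1.png',cv2.resize(a[150:330,140:380],(800,600))[:,:,::-1])"
```

```text
clock: 5.9
eef_pos: [435.9, -85.7, 5.5]
eef_rot: [3.141, 0.0, 1.947]
wrist_force: [0.7, 0.7, 1.7]
finger_gap: 44.2
finger_force: 3.0
clock: 6.7
eef_pos: [436.4, -85.9, 71.9]
eef_rot: [3.14, 0.001, 1.947]
wrist_force: [0.2, -0.1, -0.5]
finger_gap: 44.3
finger_force: 3.0
```

View pics/s1.png

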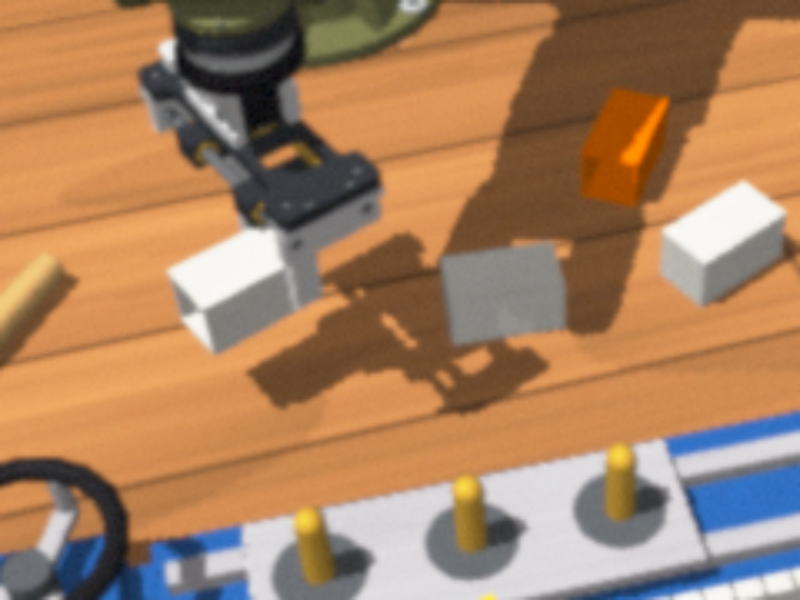

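The cap came up level at crop (240,290), with its mouth to the left. The whole pad holds it too stiffly. I'll put it down and pinch only its top corner by the closed end with the pad tips, so it can swing.

```bash
python3 -m jog '[[20,[0,0,0.3],0],[20,[0,0,0.3],0],[20,[0,0,0.3],0],[20,[0,0,0.2],0],[20,[0,0,0.2],0],[20,[0,0,0.02],0],[60,[0,0,0],0],[60,[0,0,0],0],[60,[0,0,0],0],[60,[0.16,0,-0.3],0],[60,[0,0,-0.31],0],[60,[0,0,0],0],[20,[0,0,0],0],[20,[0,0,0],0],[20,[0,0,0],0],[20,[0,0,0],0],[20,[0,0,0],0]]' 3 && python3 -m jog '[[20,[0,0,-0.1],0],[20,[0,0,-0.2],0],[20,[0,0,-0.2],0],[20,[0,0,-0.2],0],[20,[0,0,-0.2],0],[20,[0,0,-0.2],0],[20,[0,0,-0.2],0],[20,[0,0,0],0]]'; python3 -c "
from h import *
a=camera('scene');cv2.imwrite('pics/s2.png',cv2.resize(a[150:330,140:380],(800,600))[:,:,::-1])"
```

```text
clock: 8.45
eef_pos: [432.7, -78.2, 34.6]
eef_rot: [-3.141, -0.0, 1.947]
wrist_force: [-0.6, 1.2, -0.6]
finger_gap: 44.4
finger_force: 3.0
clock: 9.25
eef_pos: [433.4, -78.4, 101.4]
eef_rot: [3.14, 0.001, 1.947]
wrist_force: [0.2, -0.3, -1.7]
finger_gap: 44.2
finger_force: 3.0
```

View pics/s2.png

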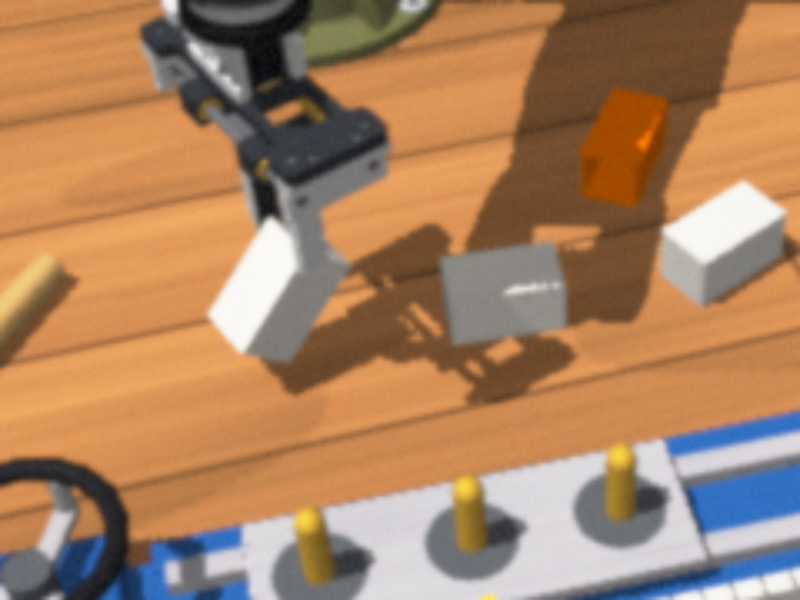

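The cap swung to about 55°, mouth down, at crop (275,290). Now I lower it and drag its lower mouth edge towards the mouth side, which should stand it upright.

```bash
python3 -m jog '[[20,[0,0,0.15],0],[20,[0,0,0.15],0],[20,[0,0,0.1],0],[20,[0,0,0.06],0],[20,[-0.1,0,0],0],[20,[-0.1,0,0],0],[20,[-0.1,0,0],0],[20,[-0.1,0,0],0],[20,[-0.1,0,0.02],0],[20,[-0.1,0,0.02],0],[20,[-0.1,0,0.03],0],[20,[-0.1,0,0.03],0],[20,[-0.1,0,0.04],0],[20,[-0.1,0,0.05],0],[20,[-0.1,0,0.0],0],[20,[-0.1,0,0],0],[20,[0,0,0],0]]' 3 ; python3 -c "
from h import *
a=camera('scene');cv2.imwrite('pics/s3.png',cv2.resize(a[150:330,140:380],(800,600))[:,:,::-1])"
```

```text
clock: 11.0
eef_pos: [454.9, -134.4, 67.2]
eef_rot: [-3.141, -0.0, 1.947]
wrist_force: [0.2, -0.6, -1.6]
finger_gap: 43.9
finger_force: 3.0
```

View pics/s3.png

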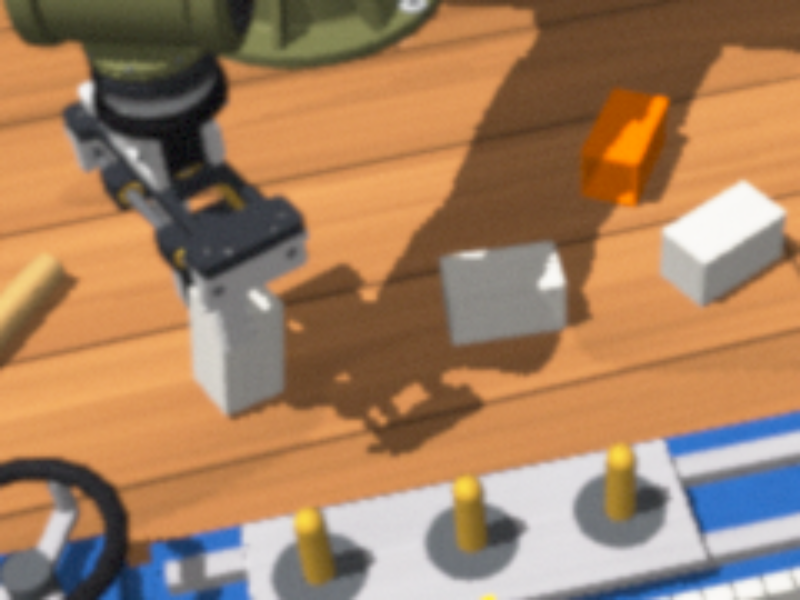

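The cap stands upright at crop (238,340). I set it down, open, centre on it and regrip firmly.

```bash
python3 -m jog '[[20,[0,0,0.04],0],[20,[0,0,0.03],0],[20,[0,0,0],0],[70,[0,0,0],0],[70,[0,0,0],0],[70,[0,0,0],0],[70,[0.34,0,0],0],[70,[0,0,0.25],0],[70,[0,0,0.25],0],[70,[0,0,0],0],[20,[0,0,0],0],[20,[0,0,0],0],[20,[0,0,0],0],[20,[0,0,0],0],[20,[0,0,0],0],[20,[0,0,0],0]]' 15 && python3 -m jog '[[20,[0,0,-0.3],0],[20,[0,0,-0.6],0],[20,[0,0,-0.6],0],[20,[0,0,-0.6],0],[20,[0,0,-0.2],0],[20,[0,0,0],0]]';python3 -c "
from h import *
go(649.3,-105.8,160,90)
a=camera('scene');cv2.imwrite('pics/s4.png',cv2.resize(a[150:330,140:380],(800,600))[:,:,::-1])"
```

```text
clock: 12.65
eef_pos: [448.8, -118.4, 39.2]
eef_rot: [3.141, 0.0, 1.947]
wrist_force: [-0.9, -0.6, 2.7]
finger_gap: 43.6
finger_force: 15.0
clock: 13.25
eef_pos: [449.0, -118.4, 154.5]
eef_rot: [3.14, 0.001, 1.947]
wrist_force: [-0.1, 0.2, -2.2]
finger_gap: 44.1
finger_force: 15.0
t 13.25 tcp [ 449.  -118.4  154.5] rot [3.140e+00 1.000e-03 1.947e+00] gap 44.1 F [-0.1  0.2 -2.2] j [-0.34  0.16  1.82  0.    1.16 -0.71]
twist 0.1198 (2.5 rows) then shift [ 0.251  4.006 -0.11 ]
```

View pics/s4.png

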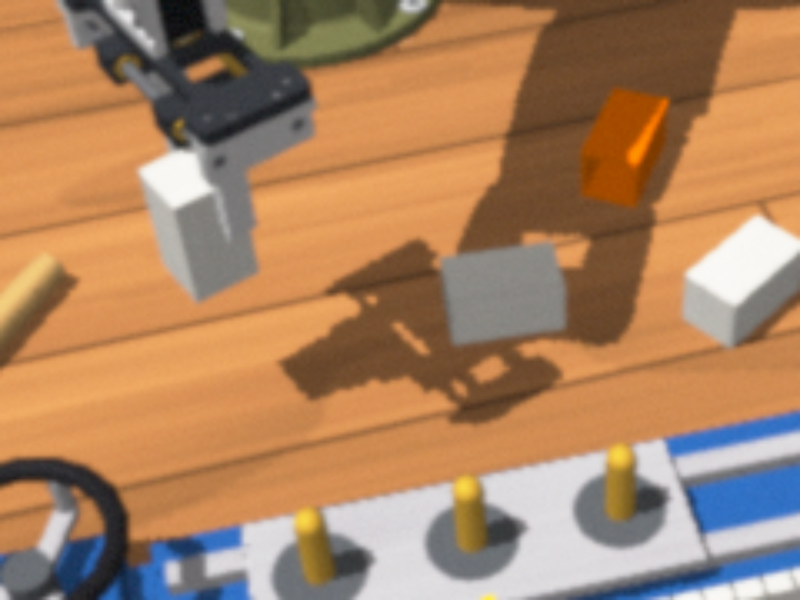

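Cap A is held upright at crop (200,225), but the pads sit right of its centre. Cap C has been knocked aside, and its face is now at crop (735,280). I'll work out the grip offset from the cap corners.

```bash
python3 -c "
from h import *
for q,z in(((193.4,212.1),195),((182,201.6),195),((199.4,240),115),((216.5,231),115)): 
    X=w('scene',q,z); d=X[:2]-[449,-118.4];a=1.947
    print(X,'tool x,y',d@[np.cos(a),np.sin(a)],d@[np.sin(a),-np.cos(a)])"
```

```text
[ 484.2 -138.6  195. ] tool x,y -31.719543353642184 25.31700158858494
[ 447.  -156.2  195. ] tool x,y -34.42171307337654 -15.74756073473405
[ 482.  -140.5  115. ] tool x,y -32.678405857860575 22.5728108703578
[ 466.5 -102.7  115. ] tool x,y 8.17267230056273 22.044215283552617
```

```bash
python3 -c "
from h import *
for q in((233.6,303.5),(280,294.5),(326,284.5)): print(w('scene',q,106))
go(649.3,-94.3,175,90)"
```

```text
[ 653.8 -102.6  106. ]
[659.1 -15.6 106. ]
[662.   74.2 106. ]
t 13.3 tcp [ 448.4 -118.2  153.2] rot [-3.141 -0.     1.947] gap 43.7 F [-0.3 -0.  -1.8] j [-0.34  0.16  1.82  0.    1.16 -0.71]
twist 0.1197 (2.5 rows) then shift [ 0.478  4.018 -0.437]
```

```bash
python3 -m jog '[[20,[0,0,-0.22],0.04],[20,[0,0,-0.22],0.04],[20,[0,0,0],0.04],[20,[0.04,0.3,0],0],[20,[0.07,0.6,0],0],[20,[0.08,0.6,0],0],[20,[0.08,0.6,0],0],[20,[0.08,0.6,0],0],[20,[0.08,0.6,0],0],[20,[0.08,0.5,0],0],[20,[0,0.23,0],0],[20,[0,0,0],0],[20,[0,0,0],0]]' && python3 -m jog '[[20,[0,0,0.3],0],[20,[0,0,0.3],0],[20,[0,0,0.2],0],[20,[0,0,0.2],0],[20,[0,0,0.2],0],[20,[0,0,0.2],0],[20,[0,0,0.1],0],[20,[0,0,0.1],0],[20,[0,0,0.06],0],[20,[0,0,0],0]]';python3 -c "
from h import *
st()"
```

```text
clock: 14.6
eef_pos: [649.3, -92.9, 173.9]
eef_rot: [-3.139, -0.001, 1.57]
wrist_force: [-1.1, 0.3, -0.8]
finger_gap: 43.7
finger_force: 15.0
clock: 15.6
eef_pos: [650.1, -92.9, 92.7]
eef_rot: [-3.141, -0.0, 1.57]
wrist_force: [0.2, -0.0, -1.2]
finger_gap: 44.0
finger_force: 15.0
t 15.6 tcp [650.1 -92.9  92.7] rot [-3.141 -0.     1.57 ] gap 44.0 F [ 0.2 -0.  -1.2] j [-0.2   0.64  1.3  -0.    1.2  -0.2 ]
```

```bash
python3 -m jog '[[20,[0,0,0.05],0],[20,[0,0,0.03],0],[20,[0,0,0],0],[60,[0,0,0],0],[60,[0,0,0],0],[60,[0,0,0],0],[60,[0,0,-0.4],0],[60,[0,0,-0.8],0],[60,[0,0,-0.8],0],[60,[0,0,-0.4],0],[60,[0,0,0],0]]';python3 -c "
from h import *
go(441,58,5,84.5)"
```

```text
clock: 16.7
eef_pos: [651.2, -93.1, 212.5]
eef_rot: [3.136, 0.001, 1.57]
wrist_force: [-0.3, 1.0, -0.2]
finger_gap: 60.0
finger_force: 0.0
t 16.7 tcp [651.2 -93.1 212.5] rot [3.136e+00 1.000e-03 1.570e+00] gap 60.0 F [-0.3  1.  -0.2] j [-0.2   0.54  1.17  0.    1.43 -0.2 ]
twist 0.0303 (0.6 rows) then shift [ 2.605 -4.474  4.15 ]
```

```bash
python3 -m jog '[[94,[0,0,0],0.03],[94,[0.3,-0.5,0],0],[94,[0.4,-0.7,0],0],[94,[0.4,-0.7,0],0],[94,[0.4,-0.7,0],0],[94,[0.4,-0.7,0],0],[94,[0.4,-0.7,0],0],[94,[0.305,-0.474,0.5],0],[94,[0,0,0.7],0],[94,[0,0,0.7],0],[94,[0,0,0.7],0],[94,[0,0,0.7],0],[94,[0,0,0.5],0],[94,[0,0,0.3],0],[94,[0,0,0],0]]' 3 && python3 -m jog '[[20,[0,0,0],0],[20,[0,0,0],0],[20,[0,0,0],0],[20,[0,0,0],0],[20,[0,0,0],0],[20,[0,0,0],0],[20,[0,0,0],0],[20,[0,0,0],0],[20,[0,0,-0.3],0],[20,[0,0,-0.4],0.04],[20,[0,0,-0.3],0.04],[20,[0,0,0],0.04],[20,[0,0,0],0.04],[20,[0,0,0],0.04],[20,[0,0,0],0.04],[20,[0,0,0],0.04],[20,[0,0,0],0]]' 8;python3 -c "
from h import *
a=camera('scene');cv2.imwrite('pics/s5.png',cv2.resize(a[150:360,160:440],(800,600))[:,:,::-1])
b=camera('top')
for x in find('top','cap1',44): print(x)"
```

```text
clock: 18.2
eef_pos: [438.4, 57.9, 1.6]
eef_rot: [-3.138, 0.001, 1.476]
wrist_force: [-0.2, 0.1, 0.4]
finger_gap: 93.9
finger_force: 0.0
clock: 19.9
eef_pos: [439.6, 58.0, 53.8]
eef_rot: [-3.141, 0.0, 0.594]
wrist_force: [0.6, -0.8, -2.0]
finger_gap: 44.2
finger_force: 8.0
(0.76, [265.0, 328.0, 28.0, 31.0], 'centroid', [318.3999938964844, 187.60000610351562], 'box', [319.3, 186.9], [45.8, 82.2], 53.6)
(0.7, [369.0, 203.0, 21.0, 24.0], 'centroid', [658.2999877929688, -114.0999984741211], 'box', [657.4, -113.8], [53.7, 57.6], 88.0)
(0.67, [252.0, 267.0, 31.0, 27.0], 'centroid', [480.20001220703125, 220.6999969482422], 'box', [480.1, 221.6], [48.6, 80.7], 29.9)
```

View pics/s5.png

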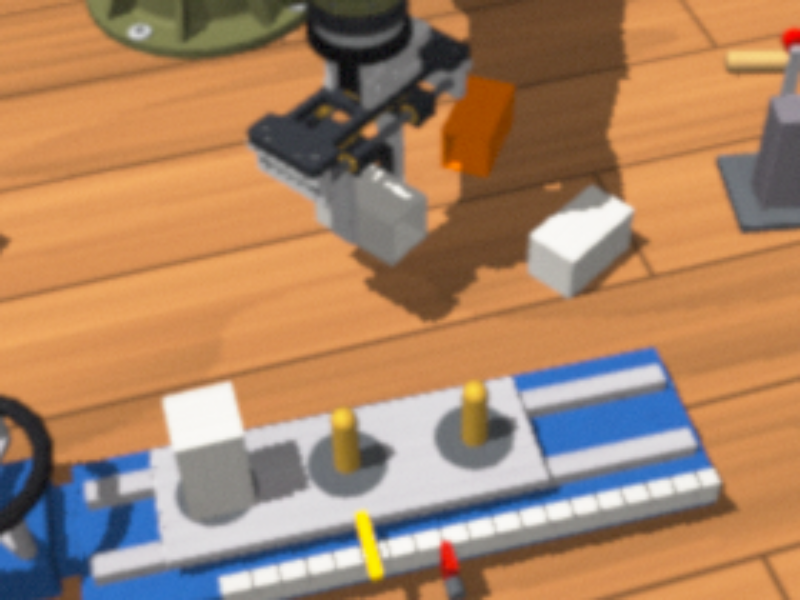

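Cap A is seated on post 3 at crop (210,450). Cap B's +x end faces the camera around (408,225) but is in shadow, so I'll enlarge it with more contrast.

```bash
python3 -c "
from h import *
b=np.mean([camera('scene').astype(float) for _ in range(6)],0)[205:250,275:320]
b=np.clip((b-90)*2.2,0,255).astype(np.uint8)
cv2.imwrite('pics/s6.png',cv2.resize(b,(600,600),interpolation=cv2.INTER_CUBIC)[:,:,::-1])"
```

```text
(no output)
```

View pics/s6.png

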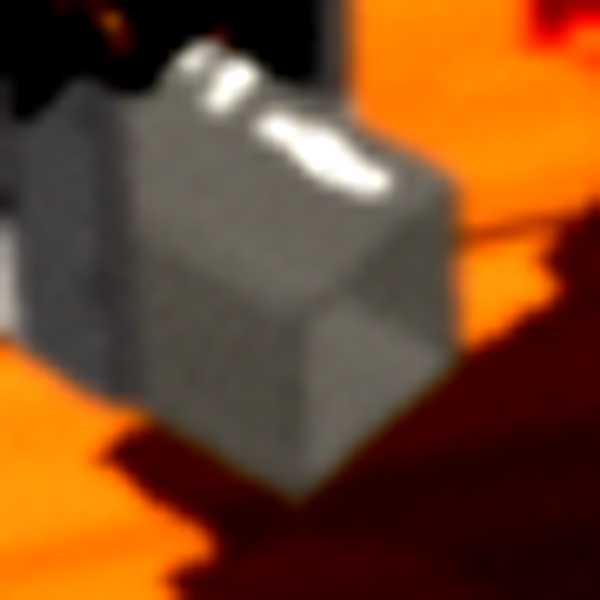

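The enlarged end shows inner walls with a lighter floor, so the mouth is at the tool's +x end and the closed end is at -x. I'll put B down, pinch its closed-end top corner and lift.

```bash
python3 -m jog '[[20,[0,0,0.4],0],[20,[0,0,0.4],0],[20,[0,0,0.2],0],[20,[0,0,0.03],0],[60,[0,0,0],0],[60,[0,0,0],0],[60,[0,0,0],0],[60,[0,0,-0.4],0],[60,[-0.4,0,-0.26],0],[60,[-0.31,0,0],0],[60,[0,0,0],0],[20,[0,0,0],0],[20,[0,0,0],0],[20,[0,0,0],0],[20,[0,0,0],0],[20,[0,0,0],0]]' 3 && python3 -m jog '[[20,[0,0,-0.1],0],[20,[0,0,-0.2],0],[20,[0,0,-0.2],0],[20,[0,0,-0.2],0],[20,[0,0,-0.2],0],[20,[0,0,-0.2],0],[20,[0,0,-0.2],0],[20,[0,0,0],0]]'; python3 -c "
from h import *
a=camera('scene');cv2.imwrite('pics/s7.png',cv2.resize(a[150:330,180:420],(800,600))[:,:,::-1])"
```

```text
clock: 21.95
eef_pos: [410.7, 38.2, 35.4]
eef_rot: [3.142, -0.0, 0.596]
wrist_force: [2.0, 1.0, -0.6]
finger_gap: 44.0
finger_force: 3.0
clock: 22.75
eef_pos: [411.1, 38.1, 101.8]
eef_rot: [3.14, -0.002, 0.596]
wrist_force: [1.4, 0.5, -1.6]
finger_gap: 44.2
finger_force: 3.0
```

View pics/s7.png

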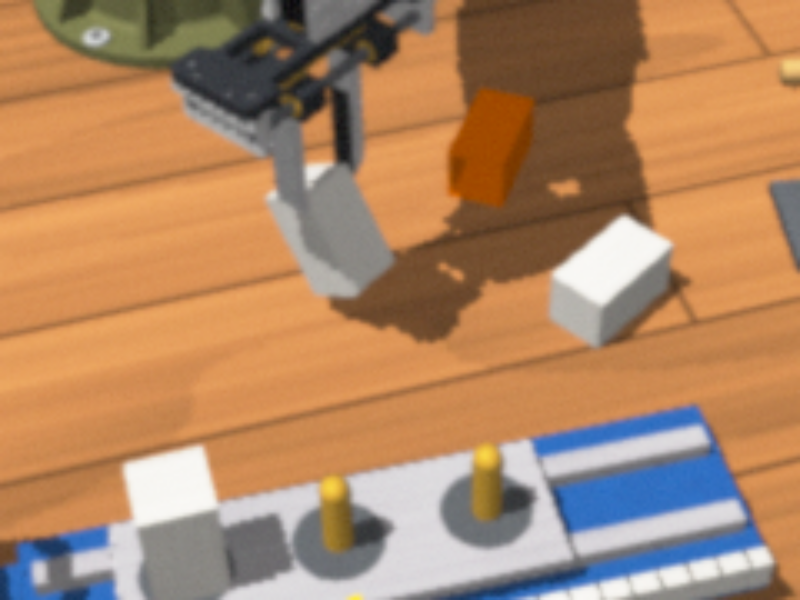

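B swung mouth down at crop (330,235). I'll do the same drag and regrip.

```bash
python3 -m jog '[[20,[0,0,0.15],0],[20,[0,0,0.15],0],[20,[0,0,0.1],0],[20,[0,0,0.06],0],[20,[0.1,0,0],0],[20,[0.1,0,0],0],[20,[0.1,0,0],0],[20,[0.1,0,0],0],[20,[0.1,0,0.02],0],[20,[0.1,0,0.02],0],[20,[0.1,0,0.03],0],[20,[0.1,0,0.03],0],[20,[0.1,0,0.04],0],[20,[0.1,0,0.05],0],[20,[0.1,0,0.0],0],[20,[0.1,0,0],0],[20,[0,0,0.04],0],[20,[0,0,0.03],0],[20,[0,0,0],0]]' 3 && python3 -m jog '[[70,[0,0,0],0],[70,[0,0,0],0],[70,[0,0,0],0],[70,[-0.1,0,0],0],[70,[0,0,0.25],0],[70,[0,0,0.25],0],[70,[0,0,0],0],[20,[0,0,0],0],[20,[0,0,0],0],[20,[0,0,0],0],[20,[0,0,0],0],[20,[0,0,0],0],[20,[0,0,0],0]]' 15 && python3 -m jog '[[20,[0,0,-0.3],0],[20,[0,0,-0.6],0],[20,[0,0,-0.6],0],[20,[0,0,-0.6],0],[20,[0,0,-0.5],0],[20,[0,0,-0.1],0],[20,[0,0,0],0]]';python3 -c "
from h import *
go(653.5,-16,175,0)
a=camera('scene');cv2.imwrite('pics/s8.png',cv2.resize(a[130:310,180:420],(800,600))[:,:,::-1])"
```

```text
clock: 24.7
eef_pos: [460.1, 71.8, 64.4]
eef_rot: [3.142, -0.0, 0.596]
wrist_force: [1.6, 1.6, 2.1]
finger_gap: 43.8
finger_force: 3.0
clock: 26.0
eef_pos: [456.1, 69.0, 39.7]
eef_rot: [3.141, -0.0, 0.596]
wrist_force: [-1.0, -0.3, 3.1]
finger_gap: 43.9
finger_force: 15.0
clock: 26.7
eef_pos: [455.9, 68.9, 174.2]
eef_rot: [3.141, -0.0, 0.596]
wrist_force: [0.2, -0.8, -1.8]
finger_gap: 44.0
finger_force: 15.0
t 26.7 tcp [455.9  68.9 174.2] rot [ 3.141 -0.     0.596] gap 44.0 F [ 0.2 -0.8 -1.8] j [ 0.07  0.13  1.8  -0.    1.21  1.05]
twist 0.1897 (4.0 rows) then shift [ 3.951  1.698 -0.015]
```

View pics/s8.png

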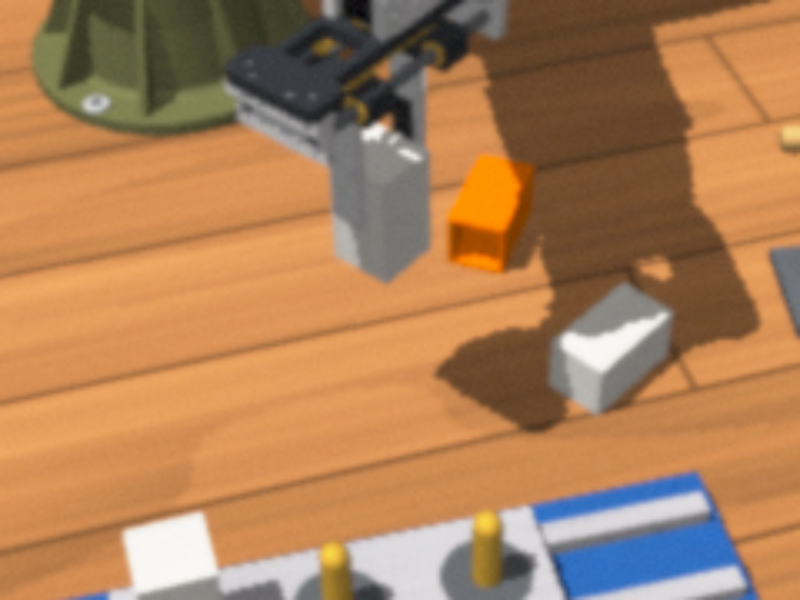

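B is upright at crop (380,205), with its lower corners at (337,258), (387,282) and (430,246). I compute the grip offset from these.

```bash
python3 -c "
from h import *
for q in((296.1,214.6),(281.1,207.4),(309,203.8)): 
    X=w('scene',q,134.5); d=X[:2]-[455.9,68.9];a=.596
    print(X,'tool x,y',d@[np.cos(a),np.sin(a)],d@[np.sin(a),-np.cos(a)])"
```

```text
[487.9  65.  134.5] tool x,y 24.293589607177122 21.190363470173317
[456.9  40.5 134.5] tool x,y -15.114372505883534 24.064823783967174
[463.6 100.7 134.5] tool x,y 24.22292893484863 -21.994992926056458
```

```bash
python3 -m jog '[[20,[0,0,0],0.0474],[20,[0,0,0],0.0474],[20,[0,0,0],0.0474],[20,[0,0,0],0.0474],[20,[0.3,0.1,0],0],[20,[0.6,0.25,0],0],[20,[0.6,0.3,0],0],[20,[0.6,0.3,0],0],[20,[0.6,0.3,0],0],[20,[0.6,0.3,0],0],[20,[0.4,0.158,0],0],[20,[0.22,0,0],0],[20,[0,0,0],0],[20,[0,0,0],0]]' && python3 -m jog '[[20,[0,0,0.3],0],[20,[0,0,0.3],0],[20,[0,0,0.2],0],[20,[0,0,0.2],0],[20,[0,0,0.2],0],[20,[0,0,0.2],0],[20,[0,0,0.1],0],[20,[0,0,0.1],0],[20,[0,0,0.04],0],[20,[0,0,0.04],0],[20,[0,0,0],0]]'
```

```text
clock: 28.15
eef_pos: [651.2, -16.2, 172.7]
eef_rot: [-3.141, 0.003, 0.001]
wrist_force: [-0.3, 0.8, -0.7]
finger_gap: 43.9
finger_force: 15.0
clock: 29.25
eef_pos: [652.0, -16.4, 90.4]
eef_rot: [-3.142, -0.0, 0.0]
wrist_force: [-0.7, -0.4, -1.5]
finger_gap: 44.0
finger_force: 15.0
```

```bash
python3 -m jog '[[20,[0,0,0.02],0],[20,[0,0,0],0],[60,[0,0,0],0],[60,[0,0,0],0],[60,[0,0,0],0],[60,[0,0,-0.4],0],[60,[0,0,-0.8],0],[60,[0,0,-0.8],0],[60,[-0.3,0,-0.5],0],[60,[-0.7,0,0],0],[60,[-0.7,0,0],0],[60,[-0.7,0,0],0],[60,[0,0,0],0]]'; python3 -c "
from h import *
for i in range(4):
    camera('top')
    for x in find('top','cap1',44): print(x)
st()"
```

```text
clock: 30.55
eef_pos: [529.3, -16.3, 214.9]
eef_rot: [3.142, 0.0, 0.0]
wrist_force: [0.2, -0.2, -0.4]
finger_gap: 60.3
finger_force: 0.0
(0.9, [250.0, 269.0, 35.0, 30.0], 'centroid', [478.1000061035156, 221.8000030517578], 'box', [478.2, 220.9], [48.7, 83.9], 28.5)
(0.81, [266.0, 326.0, 27.0, 28.0], 'centroid', [319.8999938964844, 187.0], 'box', [319.3, 186.8], [41.6, 81.3], 55.0)
(0.75, [372.0, 203.0, 23.0, 22.0], 'centroid', [657.7999877929688, -114.69999694824219], 'box', [657.3, -115.1], [51.2, 51.5], 88.7)
(0.54, [339.0, 204.0, 18.0, 22.0], 'centroid', [661.4000244140625, -22.299999237060547], 'box', [660.9, -21.9], [45.4, 54.5], 88.4)
(0.86, [265.0, 328.0, 27.0, 32.0], 'centroid', [319.5, 187.60000610351562], 'box', [319.4, 187.7], [44.6, 86.7], 55.1)
(0.65, [250.0, 269.0, 31.0, 23.0], 'centroid', [479.6000061035156, 221.39999389648438], 'box', [479.3, 221.7], [46.2, 81.7], 29.7)
(0.6, [371.0, 203.0, 28.0, 24.0], 'centroid', [658.2999877929688, -115.80000305175781], 'box', [658.7, -115.3], [62.6, 60.1], 88.6)
(0.93, [251.0, 269.0, 31.0, 25.0], 'centroid', [477.5, 223.6000061035
[... 501 characters left out ...]
.3000030517578], 'box', [479.1, 222.6], [49.6, 82.6], 29.7)
(0.86, [266.0, 326.0, 29.0, 33.0], 'centroid', [319.5, 187.10000610351562], 'box', [319.3, 186.9], [44.6, 81.4], 55.1)
(0.58, [370.0, 203.0, 22.0, 21.0], 'centroid', [657.5999755859375, -114.69999694824219], 'box', [657.3, -115.1], [51.0, 51.5], 88.7)
(0.52, [338.0, 202.0, 16.0, 21.0], 'centroid', [663.2999877929688, -22.600000381469727], 'box', [662.3, -21.9], [50.9, 51.5], 88.7)
(0.45, [201.0, 189.0, 30.0, 27.0], 'centroid', [712.5, 360.8999938964844], 'box', [711.3, 360.7], [91.6, 57.9], 43.6)
t 30.95 tcp [532.4 -16.4 214.1] rot [-3.142e+00  1.000e-03  1.000e-03] gap 60.2 F [-0.3 -0.5 -0.4] j [-0.1   0.25  1.56  0.    1.33  1.47]
```

```bash
python3 -m jog '[[94,[0,0,0],-0.047],[94,[0,0,0],-0.047],[94,[0,0,0],-0.047],[94,[0,0,0],-0.047],[94,[0,0,0],-0.047],[94,[0,0,0],-0.047],[94,[0,0,0],-0.047],[94,[0,0,0],-0.047],[94,[0,0,0],-0.047],[94,[0,0,0],-0.047],[94,[0,0,0],-0.047],[94,[0,0,0],-0.047],[94,[0,0,0],-0.047],[94,[0,0,0],-0.047],[94,[0,0,0],-0.009],[94,[0,0,0],0]]'; python3 -c "
from h import *
go(497,191,35,120)"
```

```text
clock: 32.55
eef_pos: [532.2, -16.4, 214.3]
eef_rot: [-3.141, -0.0, 2.093]
wrist_force: [-0.2, -0.3, 0.7]
finger_gap: 93.9
finger_force: 0.0
t 32.55 tcp [532.2 -16.4 214.3] rot [-3.141 -0.     2.093] gap 93.9 F [-0.2 -0.3  0.7] j [-0.1   0.25  1.56 -0.    1.33 -0.62]
twist -0.0004 (0.0 rows) then shift [3.944 1.466 3.586]
```

```bash
python3 -m jog '[[94,[0.4,0.15,0],0],[94,[0.6,0.22,0],0],[94,[0.6,0.22,0],0],[94,[0.6,0.22,0],0],[94,[0.6,0.22,0],0],[94,[0.6,0.22,0],0],[94,[0.544,0.216,0.4],0],[94,[0,0,0.7],0],[94,[0,0,0.7],0],[94,[0,0,0.7],0],[94,[0,0,0.7],0],[94,[0,0,0.386],0],[94,[0,0,0],0],[94,[0,0,0],0]]' && python3 -m jog '[[20,[0,0,0],0],[20,[0,0,0],0],[20,[0,0,0],0],[20,[0,0,0],0],[20,[0,0,0],0],[20,[0,0,0],0],[20,[0,0,0],0],[20,[0,0,0],0],[20,[0,0,-0.1],0],[20,[0,0,-0.2],0],[20,[0,0,-0.2],0],[20,[0,0,-0.2],0],[20,[0,0,-0.2],0],[20,[0,0,-0.2],0],[20,[0,0,-0.2],0],[20,[0,0,0],0]]' 3; python3 -c "
from h import *
camera('scene')
for x in find('scene','cap1',80): print(x[:2])
for q,X in (('C level',0),): pass
s=read_state();print(p('scene',s['eef_pos']))"
```

```text
clock: 33.95
eef_pos: [496.9, 191.1, 35.8]
eef_rot: [3.141, 0.0, 2.094]
wrist_force: [1.1, 0.1, 0.6]
finger_gap: 94.1
finger_force: 0.0
clock: 35.55
eef_pos: [497.2, 191.1, 101.7]
eef_rot: [3.139, 0.001, 2.096]
wrist_force: [0.8, 0.0, -2.4]
finger_gap: 44.1
finger_force: 3.0
(0.8, [355.0, 230.0, 36.0, 35.0])
(0.73, [234.0, 308.0, 29.0, 48.0])
(0.64, [281.0, 297.0, 30.0, 47.0])
(0.44, [113.0, 273.0, 96.0, 94.0])
[352.7 216.8]
```

```bash
python3 -c "
from h import *
s=np.array([-.5,.866,0]);t=np.array([.866,.5,0]);P=np.array([497.2,191.1,106])
for th in(0,30,45,55,65,90):
    c,S=np.cos(np.radians(th)),np.sin(np.radians(th));Q=[]
    for l in(-5,75):
        for h in(5,-39):
            for k in(-22,22):
                Q.append(p('scene',P+s*(l*c+h*S)+t*k+np.array([0,0,1])*(-l*S+h*c)))
    Q=np.array(Q);a,b=Q.min(0),Q.max(0);print(th,(a+b)/2,b-a)"
```

```text
0 [362.65 213.05] [39.1 41.3]
30 [358.1  221.05] [40.6 29.3]
45 [355.3 223.7] [39.  31.2]
55 [353.35 225.7 ] [37.1 35.8]
65 [351.4  227.45] [34.6 39.5]
90 [347.65 230.3 ] [29.9 45.2]
```

The detection (centre 355,230, 36x35) fits a swing of about 55°, the same as the other two. I'll do the same drag and regrip.

```bash
python3 -m jog '[[20,[0,0,0.15],0],[20,[0,0,0.15],0],[20,[0,0,0.1],0],[20,[0,0,0.06],0],[20,[0.1,0,0],0],[20,[0.1,0,0],0],[20,[0.1,0,0],0],[20,[0.1,0,0],0],[20,[0.1,0,0.02],0],[20,[0.1,0,0.02],0],[20,[0.1,0,0.03],0],[20,[0.1,0,0.03],0],[20,[0.1,0,0.04],0],[20,[0.1,0,0.05],0],[20,[0.1,0,0.0],0],[20,[0.1,0,0],0],[20,[0,0,0.04],0],[20,[0,0,0.03],0],[20,[0,0,0],0]]' 3 && python3 -m jog '[[70,[0,0,0],0],[70,[0,0,0],0],[70,[0,0,0],0],[70,[-0.1,0,0],0],[70,[0,0,0.25],0],[70,[0,0,0.25],0],[70,[0,0,0],0],[20,[0,0,0],0],[20,[0,0,0],0],[20,[0,0,0],0],[20,[0,0,0],0],[20,[0,0,0],0],[20,[0,0,0],0]]' 15 && python3 -m jog '[[20,[0,0,-0.3],0],[20,[0,0,-0.6],0],[20,[0,0,-0.6],0],[20,[0,0,-0.6],0],[20,[0,0,-0.5],0],[20,[0,0,-0.1],0],[20,[0,0,0],0]]';python3 -c "
from h import *
go(658,72,175,90)
a=camera('scene');cv2.imwrite('pics/s9.png',cv2.resize(a[150:360,200:480],(800,600))[:,:,::-1])"
```

```text
clock: 37.55
eef_pos: [466.5, 242.8, 64.1]
eef_rot: [-3.141, -0.0, 2.096]
wrist_force: [-1.9, 0.2, 1.6]
finger_gap: 43.4
finger_force: 3.0
clock: 38.85
eef_pos: [469.1, 238.6, 39.5]
eef_rot: [3.141, 0.0, 2.096]
wrist_force: [-2.3, 0.1, 3.1]
finger_gap: 43.8
finger_force: 15.0
clock: 39.55
eef_pos: [469.0, 238.5, 173.9]
eef_rot: [3.141, 0.0, 2.096]
wrist_force: [-0.1, -0.9, -2.6]
finger_gap: 44.0
finger_force: 15.0
t 39.55 tcp [469.  238.5 173.9] rot [3.141 0.    2.096] gap 44.0 F [-0.1 -0.9 -2.6] j [ 0.4   0.27  1.63  0.    1.24 -0.12]
twist 0.1672 (3.5 rows) then shift [-3.331  3.78  -0.021]
```

View pics/s9.png

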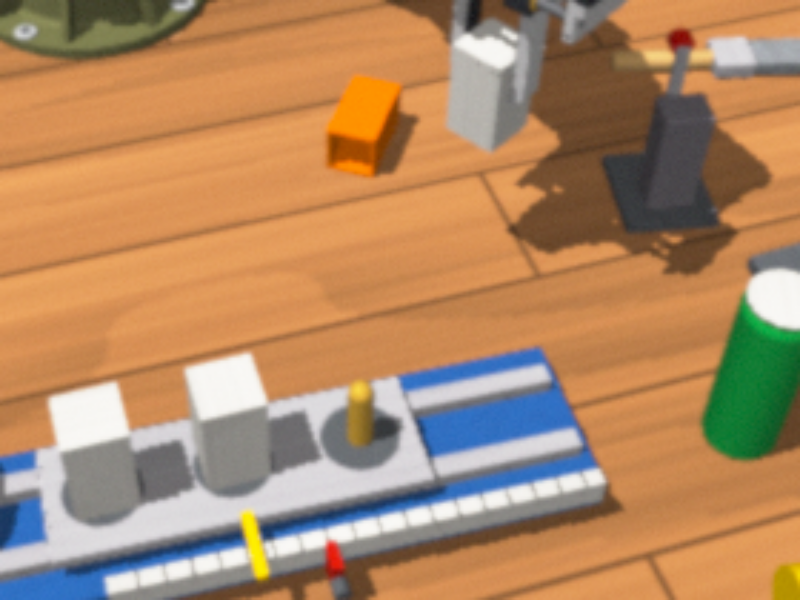

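Caps A and B are seated, at crop (100,460) and (230,430). C is held upright, with its lower corners at (449,127), (490,148) and (530,115).

```bash
python3 -c "
from h import *
for q in((371.5,201.8),(357.2,194.5),(385.5,190.3)): 
    X=w('scene',q,134.4); d=X[:2]-[469,238.5];a=2.096
    print(X,'tool x,y',d@[np.cos(a),np.sin(a)],d@[np.sin(a),-np.cos(a)])"
```

```text
[497.4 231.6 134.4] tool x,y -20.209485043311318 21.112714517185484
[465.9 210.6 134.4] tool x,y -22.585382699971245 -16.67094743245986
[471.2 275.5 134.4] tool x,y 30.91015175794128 20.454889838399016
```

```bash
python3 -m jog '[[20,[0,0,0],0.0418],[20,[0,0,0],0.0418],[20,[0,0,0],0.0418],[20,[0,0,0],0.0418],[20,[-0.2,0.3,0],0],[20,[-0.5,0.6,0],0],[20,[-0.5,0.6,0],0],[20,[-0.5,0.6,0],0],[20,[-0.5,0.6,0],0],[20,[-0.5,0.6,0],0],[20,[-0.5,0.3,0],0],[20,[-0.191,0.16,0],0],[20,[0,0,0],0],[20,[0,0,0],0]]' && python3 -m jog '[[20,[0,0,0.3],0],[20,[0,0,0.3],0],[20,[0,0,0.2],0],[20,[0,0,0.2],0],[20,[0,0,0.2],0],[20,[0,0,0.2],0],[20,[0,0,0.1],0],[20,[0,0,0.1],0],[20,[0,0,0.04],0],[20,[0,0,0.04],0],[20,[0,0,0],0]]'
```

```text
clock: 41.0
eef_pos: [656.5, 69.4, 173.4]
eef_rot: [-3.14, -0.0, 1.572]
wrist_force: [0.2, 0.4, -1.2]
finger_gap: 43.6
finger_force: 15.0
clock: 42.1
eef_pos: [657.0, 68.9, 90.2]
eef_rot: [3.141, -0.0, 1.571]
wrist_force: [0.0, -0.3, -1.5]
finger_gap: 44.2
finger_force: 15.0
```

```bash
python3 -m jog '[[20,[0,0,0.02],0],[20,[0,0,0],0],[60,[0,0,0],0],[60,[0,0,0],0],[60,[0,0,0],0],[60,[0,0,-0.4],0],[60,[0,0,-0.8],0],[60,[0,0,-0.8],0],[60,[0,0,-0.5],0],[60,[-0.5,-0.5,0],0],[60,[0,-0.5,0],0],[60,[0,0,0],0]]'; cat > wh.py <<'E'
from h import *
from scipy.ndimage import map_coordinates,gaussian_filter
T=np.linspace(0,2*np.pi,120,endpoint=False)
for cam in("top","scene"):
    g=np.mean([camera(cam).astype(float).max(2) for _ in range(4)],0)
    best=[]
    for x in np.arange(605,651,1.):
        for y in np.arange(-285,-244,1.):
            q=np.array([p(cam,(x+55*np.cos(t),y+55*np.sin(t),109)) for t in T[::4]])
            best.append((map_coordinates(g,[q[:,1],q[:,0]],order=1).mean(),x,y))
    best.sort();print(cam,np.mean([b[1:] for b in best[:15]],0),best[0])
    for x in find(cam,"cap1",130): print(x[:2])
st()
E
python3 wh.py
```

```text
clock: 43.3
eef_pos: [605.3, 43.6, 214.9]
eef_rot: [3.141, 0.0, 1.57]
wrist_force: [0.2, 0.4, -0.6]
finger_gap: 60.5
finger_force: 0.0
top [ 624.26666667 -262.33333333] (np.float64(40.065999999999995), np.float64(624.0), np.float64(-262.0))
(0.89, [371.0, 202.0, 21.0, 24.0])
(0.81, [266.0, 328.0, 26.0, 31.0])
scene [ 634.46666667 -260.53333333] (np.float64(40.07325000000001), np.float64(635.0), np.float64(-260.0))
(0.9, [233.0, 307.0, 31.0, 50.0])
(0.73, [280.0, 298.0, 33.0, 46.0])
(0.73, [145.0, 317.0, 73.0, 58.0])
(0.66, [330.0, 184.0, 15.0, 18.0])
(0.61, [324.0, 290.0, 32.0, 47.0])
t 43.8 tcp [607.1  44.1 213.9] rot [-3.141 -0.     1.571] gap 60.1 F [ 0.7  0.5 -0.2] j [0.01 0.43 1.33 0.   1.39 0.01]
```

Only two or three of the caps show per picture, but between them all three posts are covered. The wheel centre is at about (628,-262). I go to rim angle -145°, with tool yaw -55°.

```bash
python3 -m jog '[[40,[0,0,0],0.0474],[40,[0,0,0],0.0474],[40,[0,0,0],0.0474],[40,[0,0,0],0.0474],[40,[0,0,0],0.0474],[40,[0,0,0],0.0474],[40,[0,0,0],0.0474],[40,[0,0,0],0.0474],[40,[0,0,0],0.0474],[40,[0,0,0],0.0474],[40,[0,0,0],0.0474],[40,[0,0,0],0.0474],[40,[0,0,0],0.0474],[40,[0,0,0],0.0474],[40,[0,0,0],0.0474],[40,[0,0,0],0.0474],[40,[0,0,0],0.0474],[40,[0,0,0],0]]'; python3 -c "
from h import *
go(583,-293.5,88,-55)"
```

```text
clock: 45.6
eef_pos: [607.0, 44.0, 214.0]
eef_rot: [3.141, 0.0, -0.96]
wrist_force: [0.0, -0.1, 0.0]
finger_gap: 40.2
finger_force: 0.0
t 45.6 tcp [607.  44. 214.] rot [ 3.141  0.    -0.96 ] gap 40.2 F [ 0.  -0.1  0. ] j [0.01 0.43 1.33 0.   1.39 2.54]
twist 0.0001 (0.0 rows) then shift [5.253 4.265 2.521]
```

```bash
python3 -m jog '[[40,[0.5253,0.4265,0],0],[40,[0.5253,0.4265,0],0],[40,[0.5253,0.4265,0],0],[40,[0.5253,0.4265,0],0],[40,[0.5253,0.4265,0],0],[40,[0.5253,0.4265,0],0],[40,[0.5253,0.4265,0],0],[40,[0.5253,0.4265,0],0],[40,[0.5253,0.4265,0],0],[40,[0.5253,0.4265,0],0],[40,[0,0,0],0]]' && python3 -m jog '[[40,[0,0,0.5],0],[40,[0,0,0.5],0],[40,[0,0,0.5],0],[40,[0,0,0.2],0],[40,[0,0,0.2],0],[40,[0,0,0.2],0],[40,[0,0,0.2],0],[40,[0,0,0.22],0],[40,[0,0,0],0]]' && python3 -m jog '[[5,[0,0,0],0],[5,[0,0,0],0],[5,[0,0,0],0],[5,[0,0,0],0],[5,[0,0,0],0],[5,[0,0,0],0],[5,[0,0,0],0]]' 8
```

```text
clock: 46.7
eef_pos: [581.7, -297.0, 213.5]
eef_rot: [3.141, 0.0, -0.963]
wrist_force: [-0.4, -0.5, -0.5]
finger_gap: 39.8
finger_force: 0.0
clock: 47.6
eef_pos: [582.0, -293.2, 86.5]
eef_rot: [3.141, 0.002, -0.961]
wrist_force: [0.8, -0.4, 0.2]
finger_gap: 39.9
finger_force: 0.0
clock: 48.3
eef_pos: [581.2, -294.8, 88.6]
eef_rot: [3.139, 0.0, -0.962]
wrist_force: [-12.0, -6.6, 4.3]
finger_gap: 14.5
finger_force: 8.0
```

The rim is gripped (gap 14.5 mm) and pushes the tool outward (+y). I shift outward in small steps to find where that force is zero.

```bash
python3 -m jog '[[5,[0,0.03,0],0],[5,[0,0,0],0]]' |grep -E "pos|wrist"; python3 -m jog '[[5,[0,0.04,0],0],[5,[0,0,0],0]]' | grep -E "pos|wrist";  python3 -m jog '[[5,[0,0.04,0],0],[5,[0,0,0],0]]' | grep -E "pos|wrist"
```

```text
eef_pos: [581.1, -294.9, 88.6]
wrist_force: [-4.1, -3.6, 3.8]
eef_pos: [580.9, -294.9, 88.6]
wrist_force: [6.6, 2.1, 1.1]
eef_pos: [580.2, -295.2, 88.6]
wrist_force: [13.3, 7.3, -2.4]
```

```bash
python3 -m jog '[[5,[0,-0.05,0],0],[5,[0,0,0],0]]' 12|grep -E "pos|wrist"; python3 -m jog '[[5,[0.115,-0.006,0],-0.0333],[5,[0.115,-0.006,0],-0.0333],[5,[0.115,-0.006,0],-0.0333],[5,[0.115,-0.006,0],-0.0333],[5,[0.115,-0.006,0],-0.0333],[5,[0,0,0],0]]'
```

```text
eef_pos: [580.8, -294.7, 88.5]
wrist_force: [3.3, 3.9, 3.6]
clock: 49.7
eef_pos: [602.9, -312.9, 88.5]
eef_rot: [-3.14, -0.001, -0.433]
wrist_force: [3.0, 5.0, 3.9]
finger_gap: 14.2
finger_force: 11.7
```

```bash
python3 -m jog '[[5,[0.115,-0.016,0],-0.0333],[5,[0.115,-0.006,0],-0.0333],[5,[0.115,-0.006,0],-0.0333],[5,[0.115,-0.006,0],-0.0333],[5,[0.115,-0.006,0],-0.0333],[5,[0,0,0],0]]'; python3 -m jog '[[5,[0.115,-0.006,0],-0.0333],[5,[0.115,-0.006,0],-0.0333],[5,[0.115,-0.006,0],-0.0333],[5,[0.115,-0.006,0],-0.0333],[5,[0.115,-0.006,0],-0.0333],[5,[0,0,0],0]]'
```

```text
clock: 50.3
eef_pos: [630.8, -317.2, 88.5]
eef_rot: [-3.141, -0.001, 0.09]
wrist_force: [-0.0, 5.6, 6.6]
finger_gap: 14.4
finger_force: 11.7
clock: 50.9
eef_pos: [657.1, -307.2, 88.5]
eef_rot: [-3.14, -0.0, 0.613]
wrist_force: [-3.0, 7.7, 7.9]
finger_gap: 14.3
finger_force: 11.7
```

```bash
python3 -m jog '[[5,[0.115,-0.026,0],-0.0333],[5,[0.115,-0.006,0],-0.0333],[5,[0.115,-0.006,0],-0.0333],[5,[0.115,-0.006,0],-0.0333],[5,[0.115,-0.006,0],-0.0333],[5,[0.115,-0.006,0],-0.0333],[5,[0,0,0],0]]'; python3 -m jog '[[5,[0.115,-0.006,0],-0.0333],[5,[0.115,-0.006,0],-0.0333],[5,[0.115,-0.006,0],-0.0333],[5,[0.115,-0.006,0],-0.0333],[5,[0.115,-0.006,0],-0.0333],[5,[0.115,-0.006,0],-0.0333],[5,[0,0,0],0]]'; cat > pt.py <<'E'
from h import *
u=np.array([.046,.999])
def comp(cam,lo,hi,box,z):
    b=np.mean([camera(cam).astype(float) for _ in range(5)],0).astype(np.uint8);h=cv2.cvtColor(b,cv2.COLOR_RGB2HSV).astype(int)
    H=(h[...,0]+90)%180-90; x0,x1,y0,y1=box; o=[]
    for (a,c,s,v) in ((-6,6,150,90),(25,34,150,110)):
        m=((H>=a)&(H<=c)&(h[...,1]>s)&(h[...,2]>v)); m[:y0]=0;m[y1:]=0;m[:,:x0]=0;m[:,x1:]=0
        ys,xs=np.nonzero(m); P=np.array([w(cam,q,z)[:2] for q in zip(xs,ys)]); o.append(P.mean(0)); print(cam,"red" if a<0 else "yellow",len(xs),xs.mean().round(1),ys.mean().round(1),P.mean(0).round(1))
    print("gap clamp-pointer along y",((o[0]-o[1])@u).round(1))
comp("top",0,0,(295,350,160,190),55); comp("scene",0,0,(270,335,325,365),55); st()
E
python3 pt.py
```

```text
clock: 51.6
eef_pos: [676.8, -280.0, 88.5]
eef_rot: [-3.141, 0.0, 1.24]
wrist_force: [-4.3, 2.9, 4.7]
finger_gap: 14.5
finger_force: 11.7
clock: 52.3
eef_pos: [676.9, -246.7, 88.5]
eef_rot: [-3.14, 0.0, 1.867]
wrist_force: [-5.9, -0.8, 4.9]
finger_gap: 14.5
finger_force: 11.7
top red 17 318.9 172.5 [745.8  27.3]
top yellow 35 324.5 179.1 [726.6  12.2]
gap clamp-pointer along y 15.9
scene red 62 316.5 346.0 [754.7  26.2]
scene yellow 97 306.3 336.3 [729.4  14.3]
gap clamp-pointer along y 13.1
t 52.8 tcp [ 677.  -246.9   88.5] rot [-3.14  -0.     1.863] gap 14.1 F [-7.4  0.2  5.1] j [-0.4   0.79  1.06 -0.    1.3  -0.69]
```

```bash
python3 -m jog '[[5,[0.115,-0.026,0],-0.0333],[5,[0.115,-0.006,0],-0.0333],[5,[0.115,-0.006,0],-0.0333],[5,[0.115,-0.006,0],-0.0333],[5,[0.115,-0.006,0],-0.0333],[5,[0,0,0],0]]'; python3 -m jog '[[5,[0.115,-0.006,0],-0.0333],[5,[0.115,-0.006,0],-0.0333],[5,[0.115,-0.006,0],-0.0333],[5,[0.115,-0.006,0],-0.0333],[5,[0.115,-0.006,0],-0.0333],[5,[0,0,0],0]]'; sed -i 's/^comp("top"/if __name__=="__main__": comp("top"/' pt.py; python3 pt.py; python3 - <<'E'
from h import *
D=np.zeros((600,800,3),np.uint8)
for i,(cam,(x0,x1,y0,y1)) in enumerate((("top",(295,345,160,205)),("scene",(275,355,310,370)))):
    b=np.mean([camera(cam).astype(float) for _ in range(8)],0).astype(np.uint8)
    s=400/(x1-x0); c=cv2.resize(b[y0:y1,x0:x1],None,fx=s,fy=s,interpolation=cv2.INTER_CUBIC); D[:c.shape[0],400*i:400*i+400]=c[:, :400]
cv2.imwrite("pics/align.png",D[:,:,::-1])
E
```

```text
clock: 53.4
eef_pos: [661.4, -222.7, 88.5]
eef_rot: [-3.141, 0.0, 2.389]
wrist_force: [-2.3, -2.0, 3.7]
finger_gap: 14.5
finger_force: 11.8
clock: 54.0
eef_pos: [636.4, -209.9, 88.5]
eef_rot: [-3.141, 0.001, 2.909]
wrist_force: [-1.1, -6.0, 3.4]
finger_gap: 14.5
finger_force: 11.9
top red 0 nan nan nan
top yellow 39 319.8 178.9 [727.4  25.3]
gap clamp-pointer along y nan
scene red 24 317.2 349.3 [761.7  25.5]
scene yellow 91 312.9 335.1 [730.6  26.9]
gap clamp-pointer along y 0.0
t 54.5 tcp [ 636.8 -210.    88.5] rot [-3.141  0.     2.905] gap 14.5 F [-2.5 -5.   5. ] j [-0.37  0.67  1.25 -0.    1.21 -1.71]pt.py:8: RuntimeWarning: Mean of empty slice.
  ys,xs=np.nonzero(m); P=np.array([w(cam,q,z)[:2] for q in zip(xs,ys)]); o.append(P.mean(0)); print(cam,"red" if a<0 else "yellow",len(xs),xs.mean().round(1),ys.mean().round(1),P.mean(0).round(1))
  ret = ret.dtype.type(ret / rcount)
```

View pics/align.png

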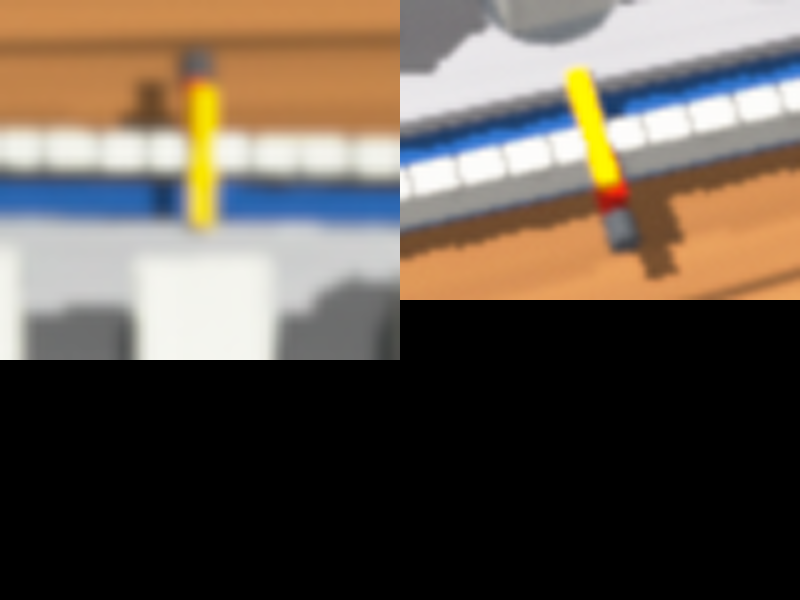

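The left panel (top view) shows the pointer at crop (203,90) and the clamp's knob at (198,62), with a red sliver showing only on the pointer's left. The pointer is therefore about 1.5–2 mm short. I advance 8° and measure sub-pixel.

```bash
python3 -m jog '[[5,[0.0767,-0.013,0],-0.0222],[5,[0.0767,-0.003,0],-0.0222],[5,[0,0,0],0],[5,[0,0,0],0]]'; cat > al.py <<'E'
from h import *
u=np.array([.0463,.9989])
b=np.mean([camera("top").astype(float) for _ in range(10)],0)
R,G,B=b[...,0],b[...,1],b[...,2]
yel=np.clip(np.minimum(R,G)-B-60,0,None)          # yellow strength
for r in range(166,186):
    c=slice(308,332); y=yel[r,c]*((G-0.6*R)[r,c]>20); k=np.arange(308,332)
    red=np.clip(R-1.6*np.maximum(G,B)-10,0,None)[r,c]; g=np.clip(170-R[r,c],0,None)
    f=lambda a:(round((a*k).sum()/a.sum(),2),int(a.sum())) if a.sum()>40 else None
    print(r,"yel",f(y),"red",f(red),"dark",f(g))
print("slide x-axis col shift per row:",(p("top",(750,25,60))-p("top",(750-23,25+1.07,60))))
E
python3 al.py
```

```text
clock: 55.7
eef_pos: [629.2, -208.9, 88.5]
eef_rot: [-3.141, 0.0, 3.045]
wrist_force: [-0.8, -5.4, 5.5]
finger_gap: 14.3
finger_force: 11.9
166 yel None red None dark (np.float64(317.98), 369)
167 yel None red None dark (np.float64(318.83), 256)
168 yel None red None dark (np.float64(318.81), 247)
169 yel None red None dark (np.float64(318.39), 107)
170 yel None red None dark (np.float64(313.89), 112)
171 yel (np.float64(319.6), 410) red None dark (np.float64(313.46), 169)
172 yel (np.float64(319.63), 521) red None dark (np.float64(313.44), 178)
173 yel (np.float64(319.62), 546) red None dark (np.float64(313.36), 211)
174 yel (np.float64(319.6), 553) red None dark (np.float64(313.13), 326)
175 yel (np.float64(319.43), 541) red None dark (np.float64(312.98), 308)
176 yel (np.float64(319.36), 423) red None dark None
177 yel (np.float64(319.16), 317) red None dark None
178 yel (np.float64(319.04), 248) red None dark None
179 yel (np.float64(319.02), 239) red None dark None
180 yel (np.float64(319.04), 263) red None dark None
181 yel (np.float64(319.14), 343) red None dark (np.float64(314.36), 185)
182 yel (np.float64(319.16), 338) red None dark (np.float64(318.46), 1434)
183 yel (np.float64(319.16), 268) red None dark (np.float64(319.21), 2159)
184 yel (np.float64(319.16), 258) red None dark (np.float64(319.48), 2390)
185 yel (np.float64(319.12), 282) red None dark (np.float64(319.56), 2363)
slide x-axis col shift per row: [ 0.1 -8. ]
```

By the red clamp centroid (col 319.0) the pointer (319.1–319.6) is in line within about 1.5 mm. I release the wheel, lift clear, then re-measure the pointer, the roller and the switch yaw.

```bash
python3 -m jog '[[40,[0,0,0],0],[40,[0,0,0],0],[40,[0,0,0],0],[40,[0,0,0],0],[40,[0,0,-0.2],0],[40,[0,0,-0.5],0],[40,[0,0,-0.8],0],[40,[0,0,-0.8],0],[20,[0,0,-0.2],0],[0,[0,0,0],0]]'; python3 al.py | sed -n '6,14p'; python3 - <<'E'
from h import *
X={}
for cam in("top","scene"):
    b=np.mean([camera(cam).astype(float) for _ in range(4)],0).astype(np.uint8);h=cv2.cvtColor(b,cv2.COLOR_RGB2HSV).astype(int);H=(h[...,0]+90)%180-90
    m=(abs(H)<6)&(h[...,1]>130)&(h[...,2]>70);x0,x1,y0,y1=(160,190,275,300) if cam=="top" else (425,450,150,175)
    ys,xs=np.nonzero(m[y0:y1,x0:x1]);q=(xs.mean()+x0,ys.mean()+y0);print(cam,q,w(cam,q,147))
    if cam=="top":
        g=(h[...,1]<70)&(h[...,2]<120);g=g[250:305,160:215].astype(np.uint8);n,l,s,c=cv2.connectedComponentsWithStats(g);i=1+s[1:,4].argmax();ys,xs=np.nonzero(l==i)
        P=np.array([w(cam,(a+160,d+250),8)[:2] for a,d in zip(xs,ys)],np.float32);print("plate",cv2.minAreaRect(P),len(xs))
    for r in find(cam,"cap1",130): print(r[:2])
go(421,375,214,80.5)
E
```

```text
clock: 57.2
eef_pos: [629.4, -208.5, 215.4]
eef_rot: [-3.141, 0.003, 3.049]
wrist_force: [-0.2, -1.3, -0.2]
finger_gap: 27.4
finger_force: 0.0
171 yel (np.float64(319.6), 409) red None dark (np.float64(313.46), 170)
172 yel (np.float64(319.63), 520) red None dark (np.float64(313.44), 178)
173 yel (np.float64(319.62), 545) red None dark (np.float64(313.35), 212)
174 yel (np.float64(319.59), 551) red None dark (np.float64(313.12), 325)
175 yel (np.float64(319.43), 540) red None dark (np.float64(312.97), 307)
176 yel (np.float64(319.36), 421) red None dark None
177 yel (np.float64(319.17), 316) red None dark None
178 yel (np.float64(319.04), 249) red None dark None
179 yel (np.float64(319.02), 240) red None dark None
top (np.float64(172.03225806451613), np.float64(288.1290322580645)) [429.9 418.1 147. ]
plate ((457.6218566894531, 417.6881103515625), (86.06451416015625, 84.95579528808594), 78.26393127441406) 596
(0.88, [266.0, 329.0, 31.0, 31.0])
(0.75, [352.0, 203.0, 19.0, 24.0])
(0.65, [320.0, 202.0, 17.0, 24.0])
(0.55, [287.0, 201.0, 16.0, 19.0])
scene (np.float64(437.65), np.float64(163.1)) [431.2 421.6 147. ]
(0.93, [257.0, 302.0, 30.0, 46.0])
(0.91, [347.0, 288.0, 34.0, 45.0])
(0.61, [326.0, 195.0, 23.0, 35.0])
(0.56, [306.0, 294.0, 29.0, 50.0])
t 58.2 tcp [ 629.  -208.4  213.2] rot [-3.142  0.     3.049] gap 0.4 F [-1.   0.6 -0.5] j [-0.38  0.55  1.15  0.    1.44 -1.85]
twist 0.5234 (11.0 rows) then shift [10.821 -6.028 -0.016]
```

```bash
python3 -m jog '[[0,[0,0,0],0.047],[0,[0,0,0],0.047],[0,[0,0,0],0.047],[0,[0,0,0],0.047],[0,[0,0,0],0.047],[0,[0,0,0],0.047],[0,[0,0,0],0.047],[0,[0,0,0],0.047],[0,[0,0,0],0.047],[0,[0,0,0],0.047],[0,[0,0,0],0.047],[0,[0,0,0],0.014],[0,[0,0,0],0]]'; python3 -c "
from h import *
go(421.5,375.5,214,79)"
```

```text
clock: 59.5
eef_pos: [628.9, -208.4, 213.2]
eef_rot: [3.142, -0.0, 1.381]
wrist_force: [-0.9, 0.4, 0.2]
finger_gap: 0.4
finger_force: 0.0
t 59.5 tcp [ 628.9 -208.4  213.2] rot [ 3.142 -0.     1.381] gap 0.4 F [-0.9  0.4  0.2] j [-0.38  0.55  1.15  0.    1.44 -0.19]
twist 0.0006 (0.0 rows) then shift [10.671 -6.301 -0.017]
```

```bash
python3 -m jog '[[0,[0.5616,-0.3316,0],0],[0,[0.5616,-0.3316,0],0],[0,[0.5616,-0.3316,0],0],[0,[0.5616,-0.3316,0],0],[0,[0.5616,-0.3316,0],0],[0,[0.5616,-0.3316,0],0],[0,[0.5616,-0.3316,0],0],[0,[0.5616,-0.3316,0],0],[0,[0.5616,-0.3316,0],0],[0,[0.5616,-0.3316,0],0],[0,[0.5616,-0.3316,0],0],[0,[0.5616,-0.3316,0],0],[0,[0.5616,-0.3316,0],0],[0,[0.5616,-0.3316,0],0],[0,[0.5616,-0.3316,0],0],[0,[0.5616,-0.3316,0],0],[0,[0.5616,-0.3316,0],0],[0,[0.5616,-0.3316,0],0],[0,[0.5616,-0.3316,0],0],[0,[0,0,0],0]]' && python3 -m jog '[[0,[0,0,0],0],[0,[0,0,0.4],0],[0,[0,0,0.5],0],[0,[0,0,0.5],0],[0,[0,0,0.3],0],[0,[0,0,0],0],[0,[0,0,0],0]]'; python3 -c "
from h import *
go(430,419.5,128,79)"
```

```text
clock: 61.5
eef_pos: [418.7, 377.6, 213.0]
eef_rot: [-3.141, -0.0, 1.386]
wrist_force: [0.1, 0.2, 0.2]
finger_gap: 0.3
finger_force: 0.0
clock: 62.2
eef_pos: [420.7, 374.4, 128.9]
eef_rot: [3.141, -0.0, 1.381]
wrist_force: [-0.1, 0.4, 0.1]
finger_gap: 0.5
finger_force: 0.0
t 62.2 tcp [420.7 374.4 128.9] rot [ 3.141 -0.     1.381] gap 0.5 F [-0.1  0.4  0.1] j [ 0.66  0.4   1.57 -0.    1.17  0.85]
twist 0.0006 (0.0 rows) then shift [0.92  0.01  0.018]
```

```bash
python3 -m jog '[[0,[0.3,0,0],0],[0,[0.2,0,0],0],[0,[0.1,0,0],0],[0,[0.1,0,0],0],[0,[0.1,0,0],0],[0,[0,0,0],0]]'; python3 -m jog '[[0,[0.1,0,0],0],[0,[0.1,0,0],0],[0,[0.1,0,0],0],[0,[0.1,0,0],0],[0,[0,0,0],0],[0,[0,0,0],0]]'; python3 - <<'E'
from h import *
b=np.mean([camera("scene").astype(float) for _ in range(3)],0).astype(np.uint8);h=cv2.cvtColor(b,cv2.COLOR_RGB2HSV).astype(int);H=(h[...,0]+90)%180-90
m=(abs(H)<6)&(h[...,1]>130)&(h[...,2]>70);ys,xs=np.nonzero(m[145:190,420:475]);print(len(xs),xs.mean()+420,ys.mean()+145)
R0=np.array([430.5,419.8]);d=np.array([.19,.98])
for th in(0,.3,.45,.6,.75,.95): print(th,p("scene",[*(R0+d*55*np.sin(th)),92+55*np.cos(th)]))
E
```

```text
clock: 62.8
eef_pos: [427.7, 414.5, 128.2]
eef_rot: [3.142, 0.0, 1.381]
wrist_force: [-1.5, -2.0, 1.0]
finger_gap: 0.4
finger_force: 0.7
clock: 63.4
eef_pos: [431.1, 433.5, 127.3]
eef_rot: [-3.141, 0.002, 1.381]
wrist_force: [-0.6, -5.6, -3.6]
finger_gap: 0.4
finger_force: 3.1
30 451.76666666666665 165.66666666666666
0 [436.8 163.1]
0.3 [443.4 163.4]
0.45 [446.4 164.3]
0.6 [449.  165.5]
0.75 [451.2 167. ]
0.95 [453.5 169.6]
```

The roller is at about 0.7 rad, past its click at 0.45. I back off and check the spring-back, the pointer and the caps.

```bash
python3 -m jog '[[0,[-0.2,0,0],0],[0,[-0.4,0,0],0],[0,[-0.5,0,0],0],[0,[-0.5,0,0],0],[0,[0,0,-0.6],0],[0,[0,0,-0.8],0],[0,[0,0,-0.4],0],[0,[0,0,0],0],[0,[0,0,0],0],[0,[0,0,0],0]]'; python3 - <<'E'
from h import *
b=np.mean([camera("scene").astype(float) for _ in range(3)],0).astype(np.uint8);h=cv2.cvtColor(b,cv2.COLOR_RGB2HSV).astype(int);H=(h[...,0]+90)%180-90
m=(abs(H)<6)&(h[...,1]>130)&(h[...,2]>70);ys,xs=np.nonzero(m[145:190,420:475]);print(len(xs),xs.mean()+420,ys.mean()+145)
for r in find("scene","cap1",130): print(r[:2])
E
python3 al.py | sed -n '6,12p'
```

```text
clock: 64.55
eef_pos: [416.0, 355.1, 216.9]
eef_rot: [-3.14, 0.001, 1.381]
wrist_force: [0.2, 0.3, -0.1]
finger_gap: 0.3
finger_force: 0.0
51 437.843137254902 163.05882352941177
(0.97, [324.0, 194.0, 28.0, 36.0])
(0.78, [305.0, 294.0, 31.0, 47.0])
(0.62, [258.0, 302.0, 29.0, 51.0])
(0.56, [348.0, 285.0, 37.0, 46.0])
171 yel (np.float64(319.58), 367) red None dark (np.float64(313.53), 219)
172 yel (np.float64(319.61), 473) red None dark (np.float64(313.44), 221)
173 yel (np.float64(319.62), 497) red None dark (np.float64(313.38), 265)
174 yel (np.float64(319.58), 501) red None dark (np.float64(313.09), 389)
175 yel (np.float64(319.44), 488) red None dark (np.float64(312.92), 377)
176 yel (np.float64(319.36), 391) red None dark (np.float64(313.28), 53)
177 yel (np.float64(319.19), 299) red None dark None
```

The roller is back at its rest pixel, all three caps are on their posts and the pointer has not moved, so I hand in.

```bash
python3 -c "
from cell import *
print(sign_off())"
```

```text
the job is handed in; nothing more can be done
None
```

I handed the job in at about 65 s on the robot clock: all three caps are down on their posts, the pointer measures within about 1.5 mm of the red clamp, and the roller arm went to about 0.7 rad and sprang back; the sign-off gave no verdict.

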